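# Charge a grinding jar with three balls from a ratchet dispenser

## Task

Charge the open steel grinding jar with exactly three balls: stand it upright on the ball dispenser's base plate under the spout, against its stop, and let go of it; then push the dispenser's lever through three full strokes, right to its stop, letting it come all the way back after each. Leave the jar standing under the spout with its three balls and the lever at rest; spill no ball and leave the other things on the bench where they are.

Things in the scene. Friction and masses are not known exactly. Their poses are not given: they have to be found in the camera images.
- dispenser: Steel-ball dispenser, fixed. Origin: on the bench under the vertical axis of its disc and lever; x from its front (jar side, towards the robot, turned up to 0.3 rad) to its back, y left, z up. Base plate 8 mm thick, x -105 to 85, y -72 to 72 mm; pedestal x 15 to 70, y -35 to 35. Clear magazine tube of balls at x 12, y 36, to 239 mm high, its bracket to 234 mm.
- deck_front (a point): Middle of the front edge of the clear deck plate (x -60 of the dispenser), 116 mm above the bench. The deck, 4 mm thick, x -60 to 84, y -70 to 70, roofs the jar's place; on it a toothed disc 116 mm across, to 131 mm high. So the jar goes in from the front along +x, gripper leaning back 35 to 45 degrees from vertical, and the gripper leaves the same way.
- spout (a point): Middle of the mouth of the ball spout (x -60, y 0 of the dispenser), 73 mm above the bench. The steel chute above it, 27 mm wide (x -73 to -24), reaches up to the deck, its front sloping back from 95 mm height on.
- jar_seat (a point): Top of the base plate (8 mm above the bench) straight under the spout, at x -60, y 0 of the dispenser: the middle of the jar's underside belongs here. Behind it a straight steel stop bar, 40 mm wide and 8 mm tall above the plate, whose front face is 24 mm from this point (2 mm play). A jar within 6 mm of this point catches every ball. 65 mm are free up to the spout.
- jar: Open steel grinding jar standing on the bench: a plain cup 44 mm in diameter, 50 mm tall, wall 4 mm, 0.19 to 0.31 kg. Origin: centre of its underside, z up along its axis; its turn about the axis does not matter. Grip it across its sides, about 33 mm above its underside.
- jar_floor (a point): Centre of the jar's inner floor, 6 mm above its underside (over it the floor is domed, 7 mm high, so that balls roll outwards).
- knob (a point): Middle height of the upright black round grip at the lever's end: 18 mm in diameter, free from 28 mm below to 20 mm above this point, which is 176 mm above the bench; the lever arm is below it. Moves on a level circle of radius 115 mm about the dispenser's axis, starting on its right (-y) side, 264 degrees counter-clockwise from its +x.
- index_lever (a joint): Lever angle (rad): 0 at rest, growing counter-clockwise from above (the grip goes away from the front, to +x) to the stop at 0.70. A spring brings it back to 0 when let go; pushing takes 2 to 6 N. Its pawl turns the disc on the way out only. A stroke counts beyond 0.66: push right to the stop, then let it come right back to 0.
- index_disc (a joint): Angle of the ratchet disc (rad, counter-clockwise from above), 0 at the start. A full stroke moves it one pocket (0.63 rad); the first carries it up to 0.05 further, which stays. It cannot turn back. The pockets before the spout are filled, so each full stroke, the first included, drops one ball, in the last third of its travel.
- ball1_center (a point): Centre of steel grinding ball 1 (15 mm in diameter, 14 g), counted in the order in which they are fed; at the start in the disc's pockets.
- ball2_center (a point): Centre of steel grinding ball 2 (15 mm in diameter, 14 g), counted in the order in which they are fed; at the start in the disc's pockets.
- ball3_center (a point): Centre of steel grinding ball 3 (15 mm in diameter, 14 g), counted in the order in which they are fed; at the start in the disc's pockets.
- ball4_center (a point): Centre of steel grinding ball 4 (15 mm in diameter, 14 g), counted in the order in which they are fed; at the start in the magazine tube.
- ball5_center (a point): Centre of steel grinding ball 5 (15 mm in diameter, 14 g), counted in the order in which they are fed; at the start in the magazine tube.
- ball6_center (a point): Centre of steel grinding ball 6 (15 mm in diameter, 14 g), counted in the order in which they are fed; at the start in the magazine tube.
- ball7_center (a point): Centre of steel grinding ball 7 (15 mm in diameter, 14 g), counted in the order in which they are fed; at the start in the magazine tube.
- jar_lid: Steel lid of the jar, 53 mm across, 24 mm tall, lying on the bench; not needed now. Origin under its centre.
- reagent_a: Small white bottle, 42 mm across, 78 mm tall; leave alone. Origin under its centre.
- reagent_b: Larger white bottle, 54 mm across, 92 mm tall; leave alone. Origin under its centre.
- tube_rack: Yellow microtube rack 68 x 200 x 26 mm with three tubes, tops 44 mm high; leave alone. Origin under its centre, y along its length.
- forceps: Steel forceps lying flat, 117 mm long, 10 mm high; leave alone. Origin on the bench at the middle, x along them.
There are look-alikes about, which are no part of the job. Leave any red or yellow look-alike of the jar alone.

How it is judged (in metres and radians):
On the way, in this order (a step that is already met when the one before it is completed fails the run):
1. the jar stands upright on the dispenser's base plate under the spout and has been let go, before the disc is moved (horizontal distance between jar_floor and jar_seat below 0.007 m and angle between jar's own z axis and vertical below 0.06 rad and height (world z) of jar below 0.0115 m and contact force between the fingers and jar below 0.1 N and value of joint index_disc below 0.08 rad), for 0.2 s.
2. first stroke: the lever is pushed to its stop and the disc has moved on by 1 pocket (value of joint index_lever above 0.655 rad and value of joint index_disc between 0.6 and 0.74 rad).
3. the lever is back at rest and the first ball is in the jar (value of joint index_lever below 0.06 rad and distance between ball1_center and jar_floor below 0.042 m), for 0.1 s.
4. second stroke: the lever is pushed to its stop and the disc has moved on by 2 pockets (value of joint index_lever above 0.655 rad and value of joint index_disc between 1.22832 and 1.36832 rad).
5. the lever is back at rest and the second ball is in the jar (value of joint index_lever below 0.06 rad and distance between ball2_center and jar_floor below 0.042 m), for 0.1 s.
6. third stroke: the lever is pushed to its stop and the disc has moved on by 3 pockets (value of joint index_lever above 0.655 rad and value of joint index_disc between 1.85664 and 1.99664 rad).
7. the lever is back at rest and the third ball is in the jar (value of joint index_lever below 0.06 rad and distance between ball3_center and jar_floor below 0.042 m), for 0.1 s.
At the end, for the whole second after the job is handed in: Jar upright on the base plate within 7 mm of the seat; balls 1 to 3 in it (within 42 mm of its floor centre), balls 4 to 7 still above 110 mm; disc three pockets on (1.84 to 2.0 rad); lever back at rest (under 0.06 rad); jar and balls still (all of step 7 and horizontal distance between jar_floor and jar_seat below 0.007 m and angle between jar's own z axis and vertical below 0.06 rad and height (world z) of jar below 0.0115 m and distance between each of ball1_center, ball2_center and jar_floor below 0.042 m and height (world z) of each of ball4_center, ball5_center, ball6_center, ball7_center above 0.11 m and value of joint index_disc between 1.84 and 2 rad and linear speed of jar below 0.02 m/s and linear speed of each of ball1, ball2, ball3 below 0.05 m/s); the robot touches nothing.
It fails at once if a fourth ball leaves the disc (height (world z) of any of ball4_center, ball5_center, ball6_center, ball7_center below 0.105 m).
It fails at once if a ball is spilled outside the jar ((height (world z) of ball1_center below 0.055 m and distance between ball1_center and jar_floor above 0.06 m) or (height (world z) of ball2_center below 0.055 m and distance between ball2_center and jar_floor above 0.06 m) or (height (world z) of ball3_center below 0.055 m and distance between ball3_center and jar_floor above 0.06 m)).
It fails at once if the jar is tipped over (angle between jar's own z axis and vertical above 1 rad).
It fails at once if another thing on the bench is shoved more than 30 mm or knocked over (distance of any of jar_lid, reagent_a, reagent_b, tube_rack, forceps from where it was at the start of the episode above 0.03 m or angle between any of reagent_a, reagent_b's own z axis and vertical above 0.5 rad).
It also fails if it takes over 72 s, if anything falls off the work surface, if the arm or the gripper's body presses on something with over 40 N, if the wrist force passes 120 N, or if a joint passes its speed limit or range.

## Robot

A 6-joint arm with a two-finger parallel gripper is mounted at the origin on the work surface. World frame = base frame: x ahead of the robot, y to its left, z up, the work surface at z = 0. Lengths are in mm, angles in rad, forces in N, time in s.
With the tool pointing down it reaches from about 250 to 775 mm from the base axis. Payload 8.9 kg.
Tool frame: the origin (TCP) lies on the centre line of the jaws, within the pads' length; the fingertips stand arm.finger_overhang ahead of it and the grasp point (between the pads) lies 8 mm behind it (arm.finger_overhang is the distance from the TCP to the fingertips, in mm); z points along the fingers, y is the line along which they close (so a half turn about z gives the same grasp; the last joint's range is limited). The gripper opens to 85 mm and grips with 20 to 120 N. Pads are 22 mm wide; open, the fingers measure 114 mm over their backs; the gripper's body (76 mm by 85 mm) begins 54 mm behind the grasp point. The pads swing forward as they close: fully open they stand 13 mm farther back than shut.
Start: joints at [-1.307, 0.291, -0.153, 1.127, 0, 1.431], TCP at [205.799, -482.981, 242.305] pointing down, gripper open.
Joint ranges: [-2.52, 2.52], [-0.91, 1.74], [-1.3, 1.37], [-1.96, 2.02], [-1.52, 1.47], [-3.14, 3.14]. Speed limits (rad/s): [2.22, 2.22, 2.79, 3.14, 3.14, 3.14].

## Interface

Orientations are given as [roll, pitch, yaw] about the fixed x, y, z axes, in that order (R = Rz(yaw) Ry(pitch) Rx(roll)).
In Python, from bench import status, cams, ticket, arm gives the robot as it stands.
- The arm moves only by the shell command python3 -m jog 'ROWS' [OPENING] [FORCE]. ROWS is JSON, a list of rows, each an object of numbers: "dx", "dy", "dz": the shift along the tool's x, y, z in cm; "turn": the turn about the tool's z in degrees. In form: [{"dx": .., "dy": .., "dz": .., "turn": ..}, ...]. A call has 1 to 12 rows; each row shifts and turns the commanded pose from where the row before left it, along the tool's axes as they then stand; what a row does not reach is not made up. A row lasts 1/8 s, in which the tool goes at most 62.5 mm and 10.7 degrees, less where a joint would pass 70% of its speed; a pose out of reach is approached as far as the arm can. A call is refused whole if a number of a shift passes 6.25 or a number of a turn 10.7, either way. A call with a gripper value outside its range is refused whole. OPENING is the closure, from 0 (fully open) to 1 (shut), set as the call begins (- or left out, the last holds). The fingers move at their own pace and stop on an object; FORCE is the grip in N (left out, the last holds). Time passes only in rows, so rows that do not move let the fingers close. It gives the time, the measured TCP pose, the force, the opening and the grip force at its end, in the units of the state.
- status.get_state(): the state, without advancing time (a new reading comes with each control period).
- cams.read_camera(name): name is "side" or "top"; returns the picture (480x640x3 uint8, blue, green, red); there is no depth.
- cams.camera_model(name): a dict with "K" (3x3 intrinsics, pixels), "R" (3x3) and "t" (3): a world point X has camera coordinates R X + t. Camera axes: x right, y down, z forward; pixel columns grow to the right and rows downward; lengths in mm; the calibration is good to about 2 mm. A picture is of the moment at which its call begins. camera_model takes no time and is no camera call.
- ticket.job_done(): hands the job in; it is judged then, once.
The state is a dict: "clock": time; "qpos": joint angles; "dq": joint speeds; "effort": joint torques, N m; "ee_pos": TCP position; "eef_rot": TCP orientation; "contact_force": force on the tool from outside, world axes, zero at the start; "ft_torque": the same for the moment, N m; "gripper_width": finger opening in mm; "grasp_force": force on a finger pad.
Only numpy, scipy, OpenCV 4.12 (cv2) and the standard library are available. Lean on these libraries where they do the work, as an engineer would, in place of code of your own. Each camera call takes 0.05 s, during which the arm holds its last target. There are 200 camera calls.

## Working session

There is one attempt and no reset: what is moved stays moved. The work goes in short steps, Python scripts to look and compute and a shell command to move; the robot and the scene stay as the last step left them, time stands still between calls to the robot, and variables do not carry over. Pictures are saved under pics/ and viewed, at most 10 in all, crops included, and the job is handed in when it is done.

```bash
ls; mkdir -p pics; python3 - <<'E'
from bench import status,cams,arm
import cv2,numpy as np
print(status.get_state()); print(arm.finger_overhang)
for n in("side","top"):
    cv2.imwrite(f"pics/{n}0.png",cams.read_camera(n)); m=cams.camera_model(n)
    R=np.array(m["R"]);print(n,m["K"],R.round(3).tolist(),(-R.T@np.array(m["t"])).round())
E
```

```text
pics
{'clock': 0.0, 'qpos': array([-1.30728630e+00,  2.91287166e-01, -1.54144647e-01,  1.12667824e+00,
       -3.03678385e-05,  1.43149724e+00]), 'dq': array([ 3.42508261e-04,  4.31886514e-04,  4.24569444e-05, -1.54228971e-04,
        9.05880795e-04,  1.50176142e-04]), 'effort': array([-1.45678940e-03, -5.37142861e+01,  3.31370652e+01,  1.58774742e-02,
       -4.91505361e-04, -9.32511455e-06]), 'ee_pos': array([ 205.68499927, -482.56655186,  241.72187306]), 'eef_rot': array([-3.14028744e+00, -1.52335788e-04,  4.02809040e-01]), 'contact_force': array([ 0.96500223, -0.10579993, -0.5688742 ]), 'ft_torque': array([0.02827365, 0.00739947, 0.03541899]), 'grasp_force': 0.0, 'gripper_width': 85.47484958912904}
11.0
side [[569.36381459   0.         314.48110822]
 [  0.         569.36381459 240.47517108]
 [  0.           0.           1.        ]] [[-0.97, -0.242, 0.021], [-0.16, 0.575, -0.803], [0.182, -0.782, -0.596]] [375. 916. 802.]
top [[486.36836343   0.         318.65577724]
 [  0.         486.36836343 235.68529958]
 [  0.           0.           1.        ]] [[0.002, -1.0, 0.01], [-0.995, -0.003, -0.097], [0.097, -0.009, -0.995]] [ 477.   51. 1303.]
```

View pics/side0.png

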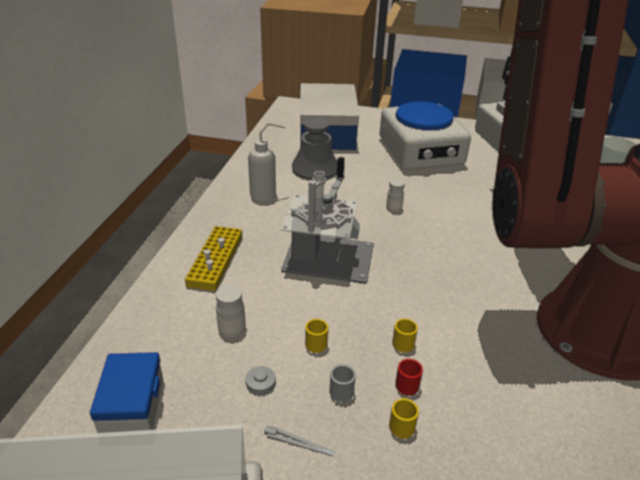

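View pics/top0.png

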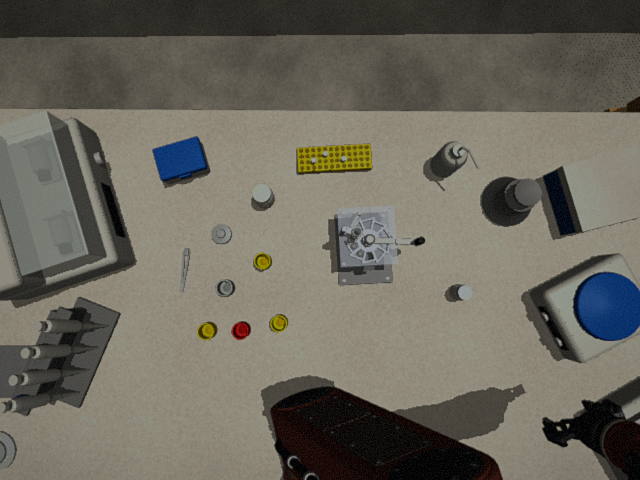

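Side view: grey open cup at (343,384), lid (260,380), yellow cups (317,335), (405,335), (404,418), red cup (409,377), dispenser around (328,230). Top view: grey cup (226,288), lid (222,234), dispenser plate about x 337–396, y 206–284, and knob (419,241). The grey open cup is the jar: the lid is flat and closed, and the other cups are coloured. Next I'll enlarge and measure.

```bash
cat > h.py <<'E'
from bench import status,cams,arm
import cv2,numpy as np
from scipy.spatial.transform import Rotation as Ro
def cam(n):
    m=cams.camera_model(n); return [np.array(m[k],float) for k in("K","R","t")]
def ray(n,uv,z):
    K,R,t=cam(n); c=-R.T@t; d=R.T@np.linalg.inv(K)@np.array([uv[0],uv[1],1.]); return (c+d*(z-c[2])/d[2])
def proj(n,X):
    K,R,t=cam(n); p=K@(R@np.array(X,float)+t); return p[:2]/p[2]
E
python3 - <<'E'
from h import *
t=cv2.imread("pics/top0.png"); s=cv2.imread("pics/side0.png")
for n,uv,z in(("top",(226,288),50),("side",(343,373),50),("top",(419,241),196),("side",(341,162),196)): print(n,uv,ray(n,uv,z).round(1))
f=lambda im,x,y,w,h,k:cv2.resize(im[y:y+h,x:x+w],None,fx=k,fy=k,interpolation=cv2.INTER_CUBIC)
a=f(t,325,195,110,100,4); b=f(t,190,260,60,50,4); c=f(s,300,330,140,100,4)
cv=np.zeros((600,800,3),np.uint8); cv[:400,:440]=a; cv[400:600,:240]=b; cv[200:600,240:800]=np.where(np.zeros((400,560,1),bool),0,c); cv[:400,:440]=a
cv[:400,:440]=a; cv2.imwrite("pics/crop1.png",cv)
E
```

```text
top (226, 288) [463.6 275.4  50. ]
side (343, 373) [466.8 281.1  50. ]
top (419, 241) [ 572.8 -189.6  196. ]
side (341, 162) [ 573.2 -175.   196. ]
```

View pics/crop1.png

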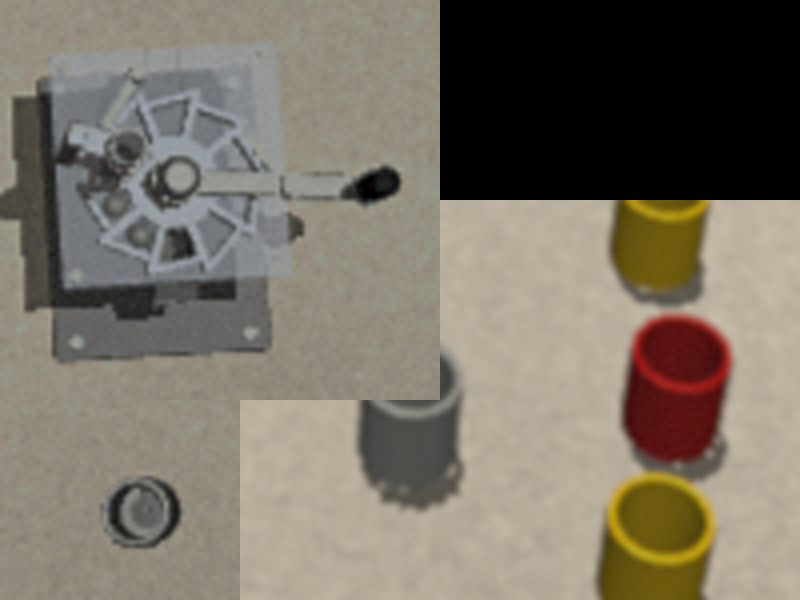

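The crop confirms the jar: a grey open cup with its rim centre at top (225.5,288), next to the red and yellow look-alikes. The dispenser corners are also readable: plate front (338.8,285) and (392.5,282.5), deck (342,267), (398,263.3), (393.8,205.8) and (337.5,208.8).

```bash
python3 - <<'E'
from h import *
t=cv2.imread("pics/top0.png"); s=cv2.imread("pics/side0.png")
# dispenser rigid fit
P=[((338.8,285),8,(-105,72)),((392.5,282.5),8,(-105,-72)),((342,267),118,(-60,70)),((398,263.3),118,(-60,-70)),((393.8,205.8),118,(84,-70)),((337.5,208.8),118,(84,70))]
W=np.array([ray("top",u,z)[:2] for u,z,_ in P]); L=np.array([l for *_,l in P],float)
a=L-L.mean(0); b=W-W.mean(0); th=np.arctan2((a[:,0]*b[:,1]-a[:,1]*b[:,0]).sum(),(a*b).sum())
R=np.array([[np.cos(th),-np.sin(th)],[np.sin(th),np.cos(th)]]); o=W.mean(0)-R@L.mean(0)
print("disp",o.round(1),th.round(3),"res",(W-(L@R.T+o)).round(1).tolist())
w=lambda x,y:(R@[x,y]+o).round(1)
print("seat",w(-60,0),"knob",w(115*np.cos(np.radians(264)),115*np.sin(np.radians(264))))
# black knob
for n,im,(x,y,ww,hh) in(("top",t,(405,225,30,30)),("side",s,(325,148,30,40))):
    m=(im[y:y+hh,x:x+ww].max(2)<45).astype(np.uint8); k,l,st,c=cv2.connectedComponentsWithStats(m); i=1+st[1:,4].argmax(); print(n,st[i],c[i]+[x,y],(c[i]+[x,y]))
# jar: dark/grey mask vs warm bench: saturation
for n,im,(x,y,ww,hh) in(("top",t,(205,270,42,36)),("side",s,(322,355,45,60))):
    c=im[y:y+hh,x:x+ww].astype(int); m=((c[:,:,2]-c[:,:,0])<12).astype(np.uint8); k,l,st,cc=cv2.connectedComponentsWithStats(m); i=1+st[1:,4].argmax(); print(n,st[i]+[x,y,0,0,0],cc[i]+[x,y])
K=w(115*np.cos(np.radians(264)),115*np.sin(np.radians(264)))
print("knob px expected",proj("top",[*K,176]),proj("side",[*K,176]))
S=w(-60,0)
print("seat px side",proj("side",[*S,8]), "spout side",proj("side",[*S,73]))
for c in((-105,72),(-105,-72),(85,72),(85,-72)): print(c,proj("side",[*w(*c),8]).round(1))
E
```

```text
disp [579.6 -81.4] 0.057 res [[0.9, 0.3], [-0.5, 1.4], [-0.1, -2.6], [1.2, 0.5], [-0.9, 0.6], [-0.8, -0.2]]
seat [519.7 -84.8] knob [ 574.1 -196.3]
top [ 7 12 13  8 62] [418.72580645 240.9516129 ] [418.72580645 240.9516129 ]
side [ 11  10   8  19 110] [339.64545455 167.29090909] [339.64545455 167.29090909]
top [215 279  20  18 274] [224.67153285 287.75182482]
side [330 365  25  39 813] [341.96801968 383.40713407]
knob px expected [420.02299472 241.19219267] [342.10020044 165.39138495]
seat px side [351.93587313 257.74364645] spout side [353.72907181 234.39987313]
(-105, 72) [368.3 280.9]
(-105, -72) [375.1 241.6]
(85, 72) [281.8 269. ]
(85, -72) [295.8 231.5]
```

Sizes and views agree to 3–4 mm. The jog only turns about the tool's z, so the tool stays vertical. My plan:
- Set the jar on the front of the plate, with its centre over the plate.
- Push it home with the back of the open front finger.

First the yaw.

```bash
cat >> h.py <<'E'
O=np.array([579.6,-81.4]); TH=.057
def D(x,y): c,s=np.cos(TH),np.sin(TH); return np.array([O[0]+c*x-s*y,O[1]+s*x+c*y])
def inD(p): c,s=np.cos(TH),np.sin(TH); d=np.array(p[:2])-O; return np.array([c*d[0]+s*d[1],-s*d[0]+c*d[1]])
def to(X):
    s=status.get_state(); R=Ro.from_euler("xyz",s["eef_rot"]).as_matrix()
    return (R.T@(np.array(X)-s["ee_pos"])/10).round(2)
E
python3 -m jog '[{"turn":-10.7},{"turn":-10.7},{"turn":-10.7},{"turn":-10.7},{"turn":-10.7},{"turn":-10.7},{"turn":-10.7},{"turn":-10.7},{"turn":-10.7},{"turn":-10.7},{"turn":-10.7},{"turn":-10.7}]' 0 40
python3 -m jog '[{"turn":-10.7},{"turn":-10.7},{"turn":-10.4},{}]'
python3 - <<'E'
from h import *
a=ray("top",(225.9,288.1),50);b=ray("side",(342.5,374),50);j=(a+b)/2
print(a,b,j,status.get_state()["eef_rot"],to([*j[:2],150]))
E
```

```text
[463.36581782 275.68731296  50.        ] [467.19826567 283.3871746   50.        ] [465.28204174 279.53724378  50.        ] [-3.14044765e+00 -1.68600319e-04  4.02791144e-01] [ 53.76 -59.93   9.26]validation failed for argument at $[0]...
validation failed for argument at $[0]...
```

```bash
python3 -m jog '[{"dx":0,"dy":0,"dz":0,"turn":-10.7}]' 0 40; python3 -m jog '[{"dx":0,"dy":0,"dz":0,"turn":-10}]' 0 40
```

```text
clock: 0.22
ee_pos: [205.7, -482.7, 241.9]
eef_rot: [-3.141, -0.0, 0.593]
contact_force: [-0.3, 0.5, -0.2]
gripper_width: 85.2
grasp_force: 0.0
clock: 0.35
ee_pos: [205.7, -482.7, 241.9]
eef_rot: [-3.141, -0.0, 0.77]
contact_force: [-0.1, 0.1, -0.2]
gripper_width: 85.4
grasp_force: 0.0
```

```bash
python3 -m jog '[{"dx":0,"dy":0,"dz":0,"turn":-10.7},{"dx":0,"dy":0,"dz":0,"turn":-10.7},{"dx":0,"dy":0,"dz":0,"turn":-10.7},{"dx":0,"dy":0,"dz":0,"turn":-10.7},{"dx":0,"dy":0,"dz":0,"turn":-10.7},{"dx":0,"dy":0,"dz":0,"turn":-10.7},{"dx":0,"dy":0,"dz":0,"turn":-10.7},{"dx":0,"dy":0,"dz":0,"turn":-10.7},{"dx":0,"dy":0,"dz":0,"turn":-10.7},{"dx":0,"dy":0,"dz":0,"turn":-10.7},{"dx":0,"dy":0,"dz":0,"turn":-10.7},{"dx":0,"dy":0,"dz":0,"turn":-10.7}]' >/dev/null
python3 -m jog '[{"dx":0,"dy":0,"dz":0,"turn":-10.7},{"dx":0,"dy":0,"dz":0,"turn":-0.4}]'
python3 - <<'E'
from h import *
print(to([465.3,279.5,150]))
E
```

```text
clock: 2.1
ee_pos: [205.7, -482.8, 242.0]
eef_rot: [3.141, -0.0, -3.085]
contact_force: [0.5, -1.0, -0.1]
gripper_width: 85.4
grasp_force: 0.0
[-30.2   74.64   9.25]
```

```bash
python3 -m jog '[{"dx":-2.3,"dy":5.7,"dz":0,"turn":0},{"dx":-2.3,"dy":5.7,"dz":0,"turn":0},{"dx":-2.3,"dy":5.7,"dz":0,"turn":0},{"dx":-2.3,"dy":5.7,"dz":0,"turn":0},{"dx":-2.3,"dy":5.7,"dz":0,"turn":0},{"dx":-2.3,"dy":5.7,"dz":0,"turn":0},{"dx":-2.3,"dy":5.7,"dz":0,"turn":0},{"dx":-2.3,"dy":5.7,"dz":0,"turn":0},{"dx":-2.3,"dy":5.7,"dz":0,"turn":0},{"dx":-2.3,"dy":5.7,"dz":0,"turn":0},{"dx":-2.3,"dy":5.7,"dz":0,"turn":0},{"dx":-2.3,"dy":5.7,"dz":0,"turn":0}]' >/dev/null
python3 -m jog '[{"dx":-1.3,"dy":3.1,"dz":0,"turn":0},{"dx":-1.3,"dy":3.1,"dz":3,"turn":0},{"dx":0,"dy":0,"dz":5,"turn":0},{"dx":0,"dy":0,"dz":1,"turn":0},{"dx":0,"dy":0,"dz":0,"turn":0}]'
python3 - <<'E'
from h import *
a=cams.read_camera("top");b=cams.read_camera("side")
print(to([465.3,279.5,150]),status.get_state()["qpos"])
p=status.get_state()["ee_pos"]; q=lambda n:proj(n,p).round(1)
print(q("top"),q("side"),proj("top",[*p[:2],50]),proj("side",[*p[:2],50]))
f=lambda im,x,y,w,h,k:cv2.resize(im[y:y+h,x:x+w],None,fx=k,fy=k,interpolation=cv2.INTER_CUBIC)
cv2.imwrite("pics/c2.png",np.hstack([f(a,170,230,100,120,4),f(b,290,280,100,120,4)]))
E
```

```text
clock: 4.22
ee_pos: [464.5, 278.7, 152.7]
eef_rot: [-3.141, -0.001, -3.087]
contact_force: [-0.4, -0.1, 0.8]
gripper_width: 85.5
grasp_force: 0.0
[0.04 0.04 0.41] [ 4.05330569e-01  3.87475501e-01 -2.55943840e-01  9.24975761e-01
 -2.68113234e-05  3.49760062e-01]
[216.4 287.6] [347.3 328.6] [224.5687003  287.19291829] [343.89739249 372.27726926]
```

View pics/c2.png

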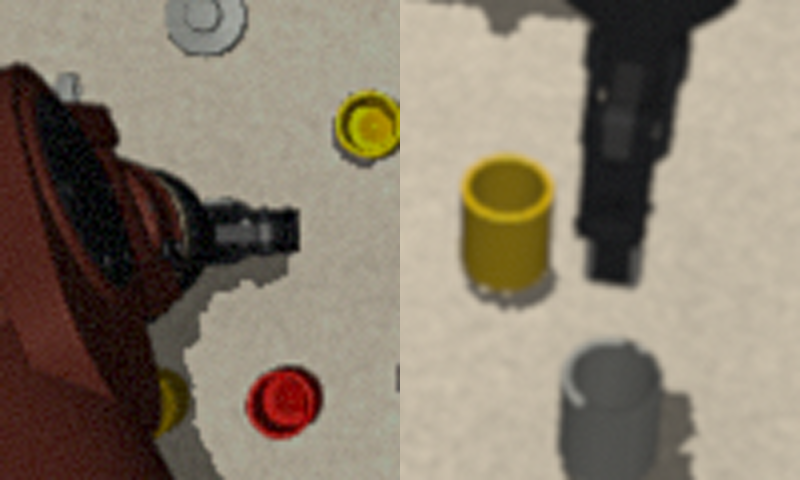

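The side crop shows finger (342.5,350) and jar rim (342.5,374) in line. In the top view the arm hides the jar. The tool goes 7 mm behind the jar's centre, then down to TCP z 40 and close.

```bash
python3 -m jog '[{"dx":0.75,"dy":0.05,"dz":2,"turn":0},{"dx":0,"dy":0,"dz":4,"turn":0},{"dx":0,"dy":0,"dz":3.5,"turn":0},{"dx":0,"dy":0,"dz":1.7,"turn":0},{"dx":0,"dy":0,"dz":0,"turn":0}]' 0 
python3 -m jog '[{"dx":0,"dy":0,"dz":0,"turn":0},{"dx":0,"dy":0,"dz":0,"turn":0},{"dx":0,"dy":0,"dz":0,"turn":0},{"dx":0,"dy":0,"dz":0,"turn":0},{"dx":0,"dy":0,"dz":0,"turn":0},{"dx":0,"dy":0,"dz":0,"turn":0}]' 1 50
```

```text
clock: 4.95
ee_pos: [457.5, 279.0, 40.8]
eef_rot: [3.141, 0.0, -3.085]
contact_force: [-0.1, 0.1, 0.5]
gripper_width: 85.6
grasp_force: 0.0
clock: 5.7
ee_pos: [457.9, 279.6, 41.7]
eef_rot: [3.141, 0.002, -3.084]
contact_force: [-1.9, -0.6, 8.9]
gripper_width: 41.2
grasp_force: 49.6
```

```bash
python3 -m jog '[{"dx":0,"dy":0,"dz":-1,"turn":0},{"dx":0,"dy":0,"dz":-3,"turn":0},{"dx":0,"dy":0,"dz":-3,"turn":0},{"dx":0,"dy":0,"dz":0,"turn":0}]'
python3 - <<'E'
from h import *
a=cams.read_camera("top");b=cams.read_camera("side")
p=status.get_state()["ee_pos"]
for z in(p[2]-42,p[2]+8): print(proj("top",[*p[:2],z]),proj("side",[*p[:2],z]))
f=lambda im,x,y,w,h,k:cv2.resize(im[y:y+h,x:x+w],None,fx=k,fy=k,interpolation=cv2.INTER_CUBIC)
cv2.imwrite("pics/c3.png",np.hstack([f(a,190,250,80,96,5),f(b,305,310,80,96,5)]))
E
```

```text
clock: 6.2
ee_pos: [458.6, 279.8, 112.7]
eef_rot: [3.14, 0.004, -3.084]
contact_force: [0.6, 0.1, -3.3]
gripper_width: 41.8
grasp_force: 51.6
[223.2122161  290.74877838] [349.60479956 366.06491259]
[219.36991428 291.07780853] [351.39237466 345.31812814]
```

View pics/c3.png

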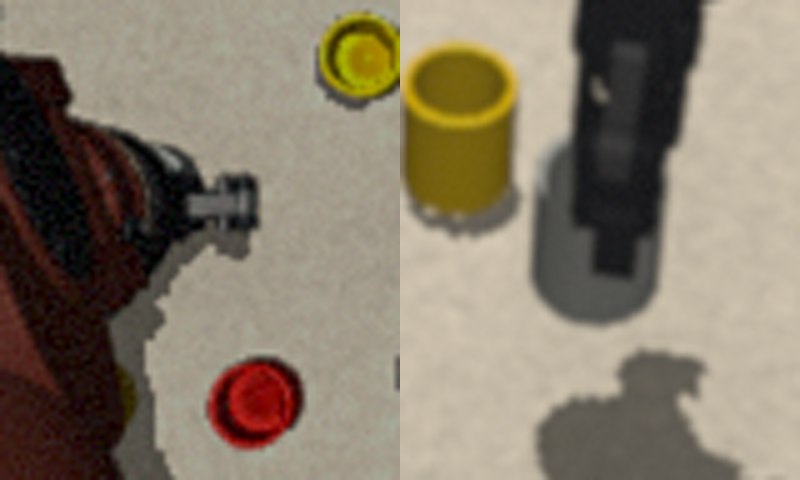

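The jar hangs upright: its sides run straight at crop x 532 to 660 and the pad is at 612, so the jar centre is about 5–6 mm ahead of the pads. Next I carry it to the front of the plate.

```bash
python3 - <<'E'
from h import *
print(to([*D(-140,0),80]),D(-140,0))
E
```

```text
[  3.81 -36.68   3.02] [439.82736843 -89.37567953]
```

```bash
python3 -m jog '[{"dx":0.4,"dy":-2,"dz":0,"turn":0},{"dx":0.5,"dy":-4.5,"dz":0,"turn":0},{"dx":0.5,"dy":-5,"dz":0,"turn":0},{"dx":0.5,"dy":-5,"dz":0,"turn":0},{"dx":0.5,"dy":-5,"dz":0,"turn":0},{"dx":0.5,"dy":-5,"dz":0,"turn":0},{"dx":0.5,"dy":-5,"dz":0,"turn":0},{"dx":0.3,"dy":-3.2,"dz":1,"turn":0},{"dx":0.1,"dy":-1.5,"dz":2,"turn":0},{"dx":0,"dy":-0.5,"dz":0,"turn":0},{"dx":0,"dy":0,"dz":0,"turn":0}]'
python3 - <<'E'
from h import *
p=status.get_state()["ee_pos"]; print(inD(p),to([*D(-115,0),54]))
b=cams.read_camera("side"); a=cams.read_camera("top")
for n in("top","side"): print(n,proj(n,[*p[:2],p[2]-41.5]),proj(n,[*D(-60,0),120]))
f=lambda im,x,y,w,h,k:cv2.resize(im[y:y+h,x:x+w],None,fx=k,fy=k,interpolation=cv2.INTER_CUBIC)
cv2.imwrite("pics/c4.png",np.hstack([f(a,320,195,100,140,4),f(b,280,170,100,140,4)]))
E
```

```text
clock: 7.68
ee_pos: [439.6, -89.5, 80.3]
eef_rot: [3.141, -0.001, -3.085]
contact_force: [-0.4, 0.4, -2.9]
gripper_width: 41.4
grasp_force: 51.8
[-1.40205881e+02 -7.70514202e-02] [-2.52  0.01  2.63]
top [368.16195491 297.52471237] [369.68700039 265.33805046]
side [388.91093719 251.52316216] [355.09965436 216.58915266]
```

View pics/c4.png

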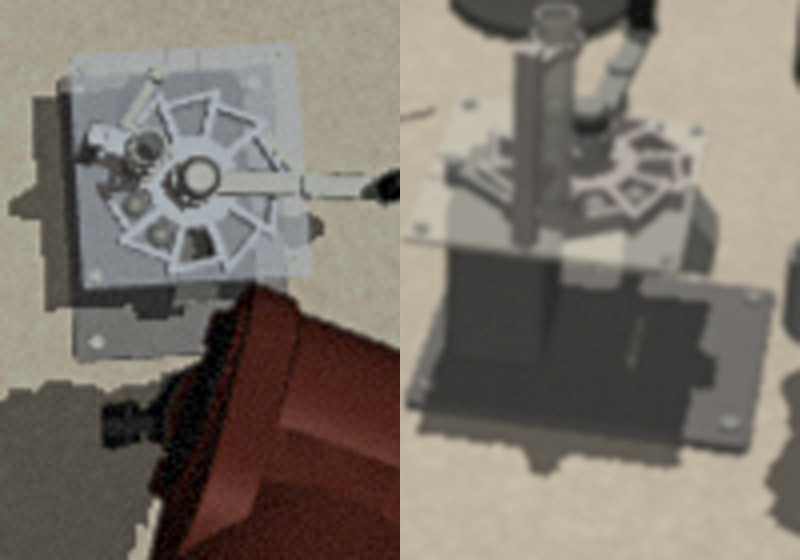

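Top: tool at (343,300) in front of the plate. Side: plate corners at (366.2,283), (373.2,242.5) and (282,271.2), about 2 px off my top-only fit. That is the same bias the jar showed, so I'll average both cameras.

```bash
python3 - <<'E'
from h import *
for u,l in(((366.2,283),(-105,72)),((373.2,242.5),(-105,-72)),((282,271.2),(85,72))): print(ray("side",u,8)[:2]-D(*l))
for z in(200,250,300,350): print(z,inD(ray("top",(393,268),z)))
print(status.get_state()["qpos"])
E
```

```text
[3.11204079 7.95974509]
[3.75426837 4.63688845]
[-2.55011474  7.1595025 ]
200 [-71.29938711 -43.12561565]
250 [-72.38013191 -34.92930499]
300 [-73.4608767  -26.73299434]
350 [-74.5416215  -18.53668368]
[-3.62594540e-01  3.19618277e-01 -5.94257471e-01  6.56652024e-01
  1.15117517e-04 -4.20454938e-01]
```

```bash
sed -i 's/^O=.*;/O=np.array([580.7,-78.1]);/' h.py; python3 -m jog '[{"dx":-0.5,"dy":0.3,"dz":1.3,"turn":0},{"dx":-1,"dy":0,"dz":1.2,"turn":0},{"dx":-0.8,"dy":0,"dz":0,"turn":0},{"dx":-0.5,"dy":0,"dz":0,"turn":0},{"dx":0,"dy":0,"dz":0,"turn":0}]'
python3 - <<'E'
from h import *
p=status.get_state()["ee_pos"]; print(inD(p),to([*D(-105,0),50]))
E
```

```text
clock: 8.4
ee_pos: [468.6, -84.9, 55.4]
eef_rot: [-3.141, 0.0, -3.084]
contact_force: [-0.7, 0.1, -2.2]
gripper_width: 41.7
grasp_force: 51.7
[-112.31683016   -0.40847265] [-0.73  0.04  0.55]
```

```bash
python3 -m jog '[{"dx":-0.3,"dy":0,"dz":0,"turn":0},{"dx":-0.2,"dy":0,"dz":0,"turn":0},{"dx":-0.2,"dy":0,"dz":0,"turn":0},{"dx":0,"dy":0,"dz":0,"turn":0}]'
python3 -m jog '[{"dx":0,"dy":0,"dz":0.2,"turn":0},{"dx":0,"dy":0,"dz":0.2,"turn":0},{"dx":0,"dy":0,"dz":0.1,"turn":0},{"dx":0,"dy":0,"dz":0,"turn":0}]'
python3 - <<'E'
from h import *
p=status.get_state()["ee_pos"]; print(inD(p))
b=cams.read_camera("side");a=cams.read_camera("top")
f=lambda im,x,y,w,h,k:cv2.resize(im[y:y+h,x:x+w],None,fx=k,fy=k,interpolation=cv2.INTER_CUBIC)
cv2.imwrite("pics/c5.png",np.hstack([f(a,320,220,80,96,5),f(b,310,200,80,96,5)]))
E
```

```text
clock: 8.9
ee_pos: [475.1, -84.5, 55.4]
eef_rot: [-3.142, 0.0, -3.084]
contact_force: [-0.5, 0.2, -3.0]
gripper_width: 41.7
grasp_force: 51.7
clock: 9.4
ee_pos: [474.9, -84.4, 50.2]
eef_rot: [3.142, -0.0, -3.084]
contact_force: [0.2, 0.2, -2.1]
gripper_width: 41.5
grasp_force: 51.7
[-106.03834311   -0.29034633]
```

View pics/c5.png

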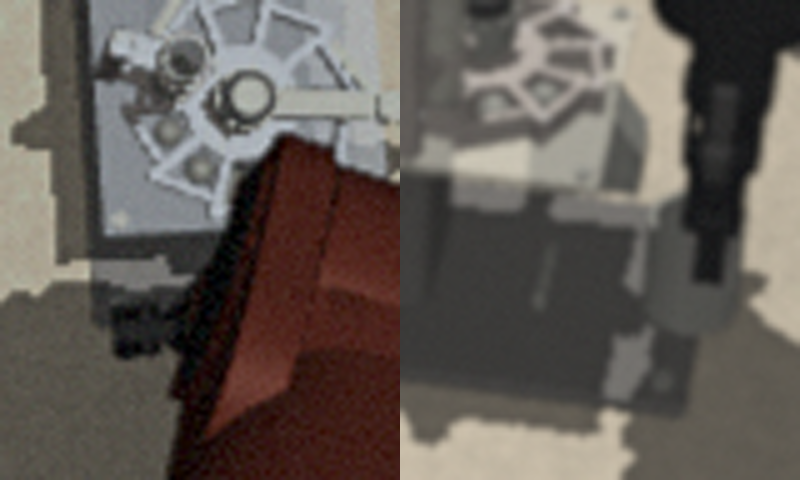

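Side crop: jar bottom centre about (369,264) and the plate's front edge at that row about 369.5, so the jar centre sits right on the edge. It needs about 8 mm more, in small steps while I watch the force.

```bash
python3 -m jog '[{"dx":-0.2,"dy":0,"dz":-0.3,"turn":0},{"dx":-0.2,"dy":0,"dz":0,"turn":0},{"dx":0,"dy":0,"dz":0,"turn":0}]'
python3 -m jog '[{"dx":-0.1,"dy":0,"dz":0,"turn":0},{"dx":-0.1,"dy":0,"dz":0,"turn":0},{"dx":0,"dy":0,"dz":0,"turn":0}]'
python3 -m jog '[{"dx":-0.1,"dy":0,"dz":0,"turn":0},{"dx":-0.1,"dy":0,"dz":0,"turn":0},{"dx":0,"dy":0,"dz":0,"turn":0}]'
```

```text
clock: 9.88
ee_pos: [479.3, -84.2, 53.4]
eef_rot: [-3.141, 0.0, -3.084]
contact_force: [0.2, 0.1, -3.2]
gripper_width: 41.1
grasp_force: 51.7
clock: 10.25
ee_pos: [481.0, -84.1, 53.3]
eef_rot: [3.142, -0.0, -3.084]
contact_force: [-0.7, -0.0, -3.7]
gripper_width: 41.4
grasp_force: 51.7
clock: 10.62
ee_pos: [483.0, -84.0, 53.3]
eef_rot: [-3.142, 0.0, -3.084]
contact_force: [-0.2, 0.1, -4.0]
gripper_width: 41.4
grasp_force: 51.7
```

```bash
python3 -m jog '[{"dx":-0.1,"dy":0,"dz":0,"turn":0},{"dx":-0.1,"dy":0,"dz":0,"turn":0},{"dx":0,"dy":0,"dz":0,"turn":0}]'
python3 -m jog '[{"dx":0,"dy":0,"dz":0.2,"turn":0},{"dx":0,"dy":0,"dz":0.15,"turn":0},{"dx":0,"dy":0,"dz":0,"turn":0}]'
python3 -m jog '[{"dx":0,"dy":0,"dz":0.1,"turn":0},{"dx":0,"dy":0,"dz":0,"turn":0}]'
```

```text
clock: 11.0
ee_pos: [485.0, -83.9, 53.3]
eef_rot: [-3.142, 0.0, -3.084]
contact_force: [0.6, 0.3, -3.3]
gripper_width: 41.2
grasp_force: 51.7
clock: 11.38
ee_pos: [484.9, -83.8, 49.8]
eef_rot: [3.142, -0.0, -3.084]
contact_force: [-0.8, 0.9, -1.7]
gripper_width: 41.4
grasp_force: 51.9
clock: 11.62
ee_pos: [484.9, -83.8, 49.7]
eef_rot: [-3.141, 0.0, -3.084]
contact_force: [-4.6, 2.0, 13.2]
gripper_width: 41.4
grasp_force: 53.5
```

```bash
python3 -m jog '[{"dx":0,"dy":0,"dz":-0.05,"turn":0},{"dx":0,"dy":0,"dz":0,"turn":0}]'
python3 -m jog '[{"dx":0,"dy":0,"dz":0,"turn":0},{"dx":0,"dy":0,"dz":0,"turn":0},{"dx":0,"dy":0,"dz":0,"turn":0},{"dx":0,"dy":0,"dz":0,"turn":0},{"dx":0,"dy":0,"dz":0,"turn":0},{"dx":0,"dy":0,"dz":0,"turn":0}]' 0
python3 -m jog '[{"dx":2,"dy":0,"dz":0,"turn":0},{"dx":4,"dy":0,"dz":0,"turn":0},{"dx":4,"dy":0,"dz":0,"turn":0},{"dx":3,"dy":0,"dz":-1,"turn":0},{"dx":0,"dy":0,"dz":0,"turn":0}]'
python3 - <<'E'
from h import *
p=status.get_state()["ee_pos"]; print(inD(p))
b=cams.read_camera("side");a=cams.read_camera("top")
f=lambda im,x,y,w,h,k:cv2.resize(im[y:y+h,x:x+w],None,fx=k,fy=k,interpolation=cv2.INTER_CUBIC)
cv2.imwrite("pics/c6.png",np.hstack([f(a,325,230,80,96,5),f(b,310,200,80,96,5)]))
E
```

```text
clock: 11.88
ee_pos: [484.9, -83.8, 49.7]
eef_rot: [-3.142, 0.0, -3.084]
contact_force: [-3.9, 1.3, 7.6]
gripper_width: 41.2
grasp_force: 53.0
clock: 12.62
ee_pos: [484.9, -83.9, 49.3]
eef_rot: [-3.142, 0.0, -3.084]
contact_force: [1.0, 0.3, -0.2]
gripper_width: 85.3
grasp_force: 0.0
clock: 13.25
ee_pos: [353.5, -91.1, 59.6]
eef_rot: [3.141, -0.001, -3.086]
contact_force: [1.8, -0.2, 1.4]
gripper_width: 85.2
grasp_force: 0.0
[-2.27532618e+02 -2.27040280e-02]
```

View pics/c6.png

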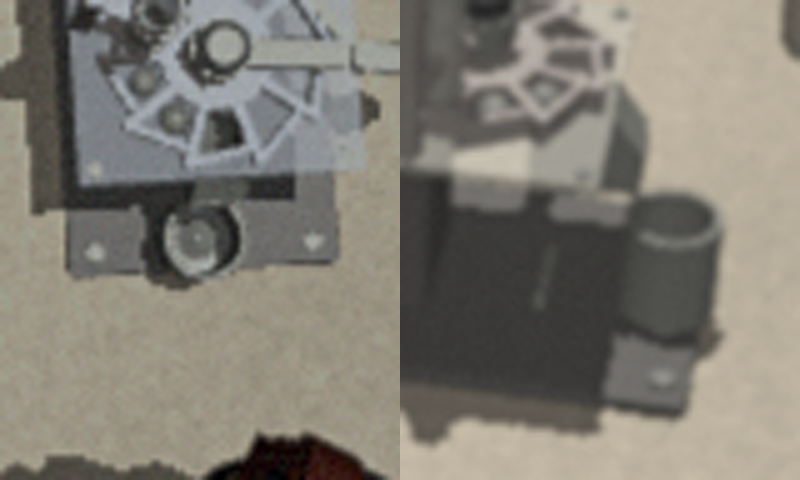

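The jar stands on the plate: top rim centre (365.4,277.8), with plate front corners (338.4,285) and (392.6,282.4). Next I compute its offset in the dispenser's frame, using one camera only.

```bash
python3 - <<'E'
from h import *
j=ray("top",(365.4,277.8),58)[:2]; c,s=np.cos(TH),np.sin(TH)
Ot=np.array([579.6,-81.4]); d=j-Ot; print("jar by top-only:",c*d[0]+s*d[1],-s*d[0]+c*d[1])
# chute/deck mid check
print(inD(status.get_state()["ee_pos"]))
js=ray("side",(310+272/5,200+218/5),58)[:2]; d=js-Ot-[2,6.5]; print("side",c*d[0]+s*d[1],-s*d[0]+c*d[1])
E
```

```text
jar by top-only: -89.26321507653967 5.802368860437918
[-225.01312146   -0.81474841]
side -87.87835325728392 1.8798519734434622
```

```bash
python3 - <<'E'
from h import *
a=np.mean([cams.read_camera("top").astype(float) for _ in range(4)],0); b=np.mean([cams.read_camera("side").astype(float) for _ in range(4)],0)
cv2.imwrite("pics/tavg.png",a);cv2.imwrite("pics/savg.png",b)
g=a.mean(2)
for v in(274,276,278,280,282): print(v,"L",g[v,334:344].round().astype(int),"jar",g[v,352:378].round().astype(int),"R",g[v,388:398].round().astype(int))
big=cv2.resize(a[255:290,335:397].astype(np.uint8),None,fx=12,fy=12,interpolation=cv2.INTER_CUBIC)
cv2.imwrite("pics/c7.png",cv2.convertScaleAbs(big,alpha=1.4))
E
```

```text
274 L [150 150 153 156 100 100 105 107 106 107] jar [107 107  63  42  41  37  91 121  83  61  57  87  99 101  70  61  66  63
  38  34  89 134 111 106 106 107] R [108 108 108 110 120 147 149 144 141 145]
276 L [152 152 152 152  87  98 105 104 105 104] jar [108 108  62  44  36  52 139 141 122 102  96  99 107 108 108 101  72  65
  61  32  43 126 112 108 107 106] R [111 109 108 108  98 142 148 144 147 144]
278 L [149 149 148 150  82  99 108 103 104 115] jar [108  76  49  45  28  48 137 143 127 101  95  95 106 105 106 110  72  64
  66  36  37 109 118 111 107 107] R [159 131 109 108 111 143 149 147 146 144]
280 L [150 149 151 152  81 100 106 107 141 158] jar [107  62  43  46  38  35  97 140 153 120  98  96  96 102 106 124  78  63
  47  29  59 128 112 106 106 107] R [107 107 108 106 103 143 149 146 144 145]
282 L [146 145 145 145  76 101 108 104 101  97] jar [108 101  60  45  46  37  33  89 142 135 153 156 155 158 161 162  94  42
  43  95 131 118 110 108 104 100] R [ 74  71  73 107 132 146 143 144 146 150][ WARN:0@7.802] global loadsave.cpp:1063 imwrite_ Unsupported depth image for selected encoder is fallbacked to CV_8U.
```

View pics/c7.png

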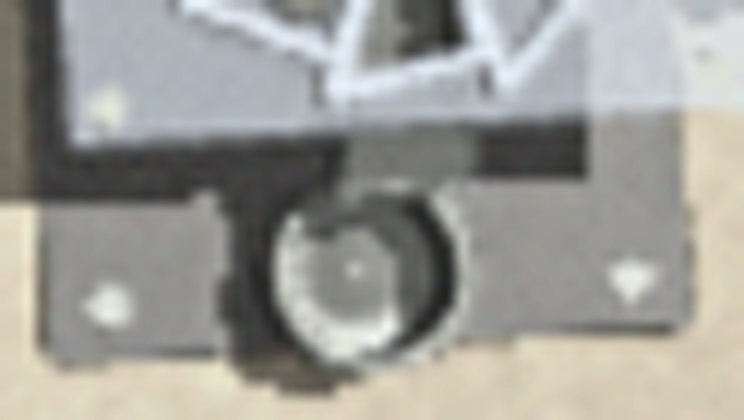

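The jar's rim centre is u≈365.9 and the plate centre at that row is u≈365.05. So the jar is about 3 mm to the left at x ≈ -89 mm, and standing well. I turn the open gripper 90° and push with the outer face of the front finger, drifting slightly right.

```bash
sed -i 's/^O=.*;/O=np.array([580.,-81.2]);/' h.py; python3 -m jog '[{"dx":0,"dy":0,"dz":0,"turn":10},{"dx":0,"dy":0,"dz":0,"turn":10},{"dx":0,"dy":0,"dz":0,"turn":10},{"dx":0,"dy":0,"dz":0,"turn":10},{"dx":0,"dy":0,"dz":0,"turn":10},{"dx":0,"dy":0,"dz":0,"turn":10},{"dx":0,"dy":0,"dz":0,"turn":10},{"dx":0,"dy":0,"dz":0,"turn":10},{"dx":0,"dy":0,"dz":0,"turn":10},{"dx":0,"dy":0,"dz":0,"turn":0}]'
python3 - <<'E'
from h import *
p=status.get_state()["ee_pos"]; print(inD(p),to([*D(-175,2.5),30]))
E
```

```text
clock: 15.0
ee_pos: [355.2, -91.3, 59.2]
eef_rot: [-3.142, -0.0, 1.629]
contact_force: [0.2, 0.1, 0.1]
gripper_width: 85.4
grasp_force: 0.0
[-225.0027211     2.75038402] [-0.03  5.    2.92]
```

```bash
python3 -m jog '[{"dx":0,"dy":0,"dz":2.9,"turn":0},{"dx":0,"dy":2.5,"dz":0,"turn":0},{"dx":0,"dy":2.5,"dz":0,"turn":0},{"dx":0,"dy":0,"dz":0,"turn":0}]'
python3 - <<'E'
from h import *
b=cams.read_camera("side"); a=cams.read_camera("top")
f=lambda im,x,y,w,h,k:cv2.resize(im[y:y+h,x:x+w],None,fx=k,fy=k,interpolation=cv2.INTER_CUBIC)
cv2.imwrite("pics/c8.png",f(b,330,190,130,100,6))
E
```

```text
clock: 15.5
ee_pos: [406.8, -88.7, 30.3]
eef_rot: [3.14, 0.001, 1.633]
contact_force: [0.2, 0.4, -0.2]
gripper_width: 85.7
grasp_force: 0.0
```

View pics/c8.png

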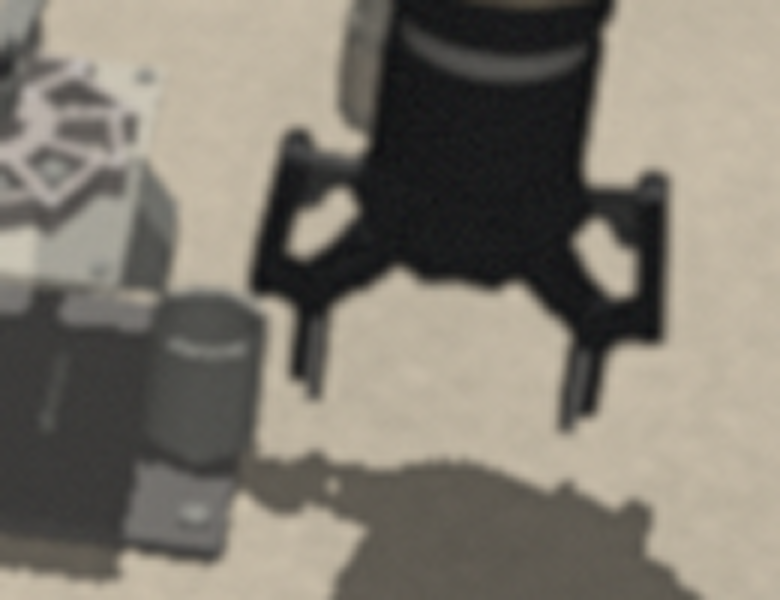

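The side view shows the finger's thin tip (crop 295,395) with a wider knuckle above it (258,290) that stands about 10 mm further out. The knuckle meets the jar first, so I want it low. I'll touch the bench with the tips to find their height, then rise about 10 mm. That was my last picture; from here I use numbers.

```bash
python3 -m jog '[{"dx":0,"dy":-0.3,"dz":1.0,"turn":0},{"dx":0,"dy":0,"dz":0.5,"turn":0},{"dx":0,"dy":0,"dz":0,"turn":0}]'|grep -E "ee_pos|contact"
python3 -m jog '[{"dx":0,"dy":0,"dz":0.2,"turn":0},{"dx":0,"dy":0,"dz":0.2,"turn":0},{"dx":0,"dy":0,"dz":0,"turn":0}]'|grep -E "ee_pos|contact"
python3 -m jog '[{"dx":0,"dy":0,"dz":0.2,"turn":0},{"dx":0,"dy":0,"dz":0,"turn":0}]'|grep -E "ee_pos|contact"
```

```text
ee_pos: [401.3, -88.5, 14.8]
contact_force: [1.1, 0.8, 0.2]
ee_pos: [402.1, -88.6, 11.2]
contact_force: [-0.1, 0.5, 0.3]
ee_pos: [402.6, -88.7, 10.1]
contact_force: [-6.9, 1.0, 18.6]
```

```bash
python3 -m jog '[{"dx":0,"dy":0,"dz":-1.15,"turn":0},{"dx":0,"dy":0.3,"dz":0,"turn":0},{"dx":0,"dy":0.3,"dz":0,"turn":0},{"dx":0,"dy":0.2,"dz":0,"turn":0},{"dx":0,"dy":0.2,"dz":0,"turn":0},{"dx":0,"dy":0.2,"dz":0,"turn":0},{"dx":0,"dy":0,"dz":0,"turn":0}]'|grep -E "clock|ee_pos|contact"
cat > jar.py <<'E'
from h import *
a=np.mean([cams.read_camera("top").astype(float) for _ in range(2)],0).mean(2)
b=np.mean([cams.read_camera("side").astype(float) for _ in range(2)],0)
p=status.get_state()["ee_pos"]; print("tool D",inD(p))
for v in(266,268,270,272,274,276,278): print(v,a[v,352:382].round().astype(int))
E
python3 jar.py
```

```text
clock: 17.48
ee_pos: [414.1, -87.9, 20.7]
contact_force: [-0.3, 0.6, -0.2]
tool D [-166.16997623    2.75946255]
266 [91 89 87 88 77 76 73 76 70 69 63 66 82 87 86 84 84 79 85 82 84 82 66 48
 44 46 50 48 47 46]
268 [44 44 46 49 46 44 48 46 45 46 37 55 86 87 83 86 85 87 88 84 87 85 69 47
 47 47 46 46 48 48]
270 [ 54  50  46  46  47  46  50  50  45  47  49  81  98 103 103 115 118  96
  92  95 119 107 115 108 104 104 107 105 106 108]
272 [111  72  46  44  48  46  37  58  61  68  68  74  74  67  68  61  49  36
  48 110 140 119 113 109 110 113 110 112 110 115]
274 [112 108  67  47  40  31  95 127  86  62  62  94 101  99  76  63  69  64
  39  38  95 137 120 110 111 111 112 114 113 111]
276 [114 113  67  43  35  54 143 146 124 108 102 103 110 111 113 107  72  68
  63  37  44 129 116 109 112 111 113 114 113 112]
278 [111  77  51  46  28  49 142 148 131 107  99 102 118 110 114 116  76  65
  66  39  37 115 126 114 110 111 110 109 111 114]
```

```bash
python3 -m jog '[{"dx":0,"dy":0.2,"dz":0,"turn":0},{"dx":0,"dy":0.2,"dz":0,"turn":0},{"dx":0,"dy":0.2,"dz":0,"turn":0},{"dx":-0.03,"dy":0.2,"dz":0,"turn":0},{"dx":-0.03,"dy":0.2,"dz":0,"turn":0},{"dx":0,"dy":0,"dz":0,"turn":0}]'|grep -E "clock|ee_pos|contact"; python3 jar.py
```

```text
clock: 18.42
ee_pos: [424.4, -88.0, 20.8]
contact_force: [-1.7, 0.0, 0.9]
tool D [-155.82261855    2.10370589]
266 [93 88 89 90 79 80 76 78 71 71 59 68 84 86 86 86 86 84 81 83 83 81 64 49
 44 42 48 46 48 47]
268 [47 45 47 47 46 47 42 47 65 57 45 54 84 89 88 86 84 88 87 85 86 90 67 45
 43 49 44 44 48 46]
270 [ 53  45  44  51  45  37  73  61  63  71  57  84  98 104 102 116 119  97
  91  91 108 113 116 109 106 110 105 107 106 108]
272 [116  68  45  46  36  58 146  84  59  52  53  60  60  48  56  94  78  65
  56  33  46 141 110 108 113 110 111 113 115 115]
274 [114  67  46  50  32  65 149  96  65  59  54  61 118 105 116 113  78  68
  71  34  46 132 107 110 111 114 113 120 116 116]
276 [115  64  49  49  32  46 130 153 162 120  58  26  30  31  34  29  23  21
  18   5  23  99 114 117  88  62  46  65  71  95]
278 [111  70  48  48  45  41  47  87  79  72  34   7   5  18  22  26  47  56
  52  40  24  25  49  58  28   7  13  27  25  27]
```

```bash
python3 -m jog '[{"dx":-0.03,"dy":0.2,"dz":0,"turn":0},{"dx":-0.03,"dy":0.2,"dz":0,"turn":0},{"dx":-0.03,"dy":0.2,"dz":0,"turn":0},{"dx":-0.03,"dy":0.2,"dz":0,"turn":0},{"dx":-0.03,"dy":0.2,"dz":0,"turn":0},{"dx":-0.03,"dy":0.2,"dz":0,"turn":0},{"dx":-0.03,"dy":0.2,"dz":0,"turn":0},{"dx":0,"dy":0,"dz":0,"turn":0}]'|grep -E "clock|ee_pos|contact"; sed -i 's/(266.*278)/(262,264,266,268,270,272)/' jar.py; python3 jar.py
```

```text
clock: 19.62
ee_pos: [434.3, -88.4, 19.9]
contact_force: [-15.2, -1.5, 3.9]
tool D [-145.86443324    1.09013719]
262 [135 136 134 137 136 136 136 133 134 106 165 178 172 175 166 161 153 141
 142 132 128 130 135 102 140 159 143 135 136 134]
264 [137 137 136 138 137 137 135 138 142 132 128 141 132 137 136 136 136 136
 139 139 136 132 137 140 138 124 120 120 121 106]
266 [92 88 91 90 82 69 84 88 82 82 67 64 84 86 90 90 86 88 84 83 84 82 66 48
 46 45 47 46 48 43]
268 [48 48 50 46 37 53 80 71 64 56 39 55 85 90 88 87 86 89 84 89 88 90 72 54
 50 37 39 37 51 53]
270 [ 58  47  50  42  37  73  93  74  58  56  46  84 104 105 106 118 122 101
  96  95 109 114 122  93  42  13  14  30  32  17]
272 [117  66  50  48  41  50 138  96  63  58  32  29  26  16  10  19  18  20
  11   8  24  74  82  42  18   8  21  34  30  37]
```

Resistance of 15 N came earlier than I expected. I back off and measure where the jar stands by differencing against the first pictures.

```bash
python3 -m jog '[{"dx":0,"dy":-1,"dz":0,"turn":0},{"dx":0,"dy":-4,"dz":0,"turn":0},{"dx":0,"dy":-5,"dz":0,"turn":0},{"dx":0,"dy":0,"dz":0,"turn":0}]'|grep -E "clock|ee_pos|contact"
cat > jd.py <<'E'
from h import *
for n,(x,y,w,h) in(("side",(325,195,60,90)),("top",(345,250,40,45))):
    c=np.mean([cams.read_camera(n).astype(float) for _ in range(3)],0)
    c0=cv2.imread(f"pics/{n}0.png").astype(float); d=np.abs(c-c0).max(2)[y:y+h,x:x+w]
    d=cv2.GaussianBlur(d,(3,3),0); m=(d>14).astype(np.uint8); k,l,st,cc=cv2.connectedComponentsWithStats(m); i=1+st[1:,4].argmax(); s=st[i]
    print(n,"bbox u",s[0]+x,s[0]+x+s[2]-1,"v",s[1]+y,s[1]+y+s[3]-1,"area",s[4])
    for r in range(0,h,2): print(r+y,"".join(".#"[v] for v in m[r]))
for x in(-89,-70,-60): print(x,"rim side",proj("side",[*D(x,0),58]).round(1),"base",proj("side",[*D(x,0),8]).round(1),"rim top",proj("top",[*D(x,0),58]).round(1))
E
python3 jd.py
```

```text
clock: 20.32
ee_pos: [334.8, -94.0, 20.6]
contact_force: [0.5, -0.2, -0.0]
side bbox u 346 365 v 237 268 area 496
195 ............................................................
197 ............................................................
199 ............................................................
201 ............................................................
203 ............................................................
205 ............................................................
207 ............................................................
209 ............................................................
211 ............................................................
213 ............................................................
215 ............................................................
217 ............................................................
219 ............................................................
221 ............................................................
223 ............................................................
225 .......
[... 2515 characters left out ...]
.
274 ........#####################...........
276 ........###################.............
278 ..........############..................
280 .............#######....................
282 ........................................
284 ........................................
286 ........................................
288 ........................................
290 ........................................
292 ........................................
294 ........................................
-89 rim side [366.2 241.6] base [364.5 259.5] rim top [367.6 277.4]
-70 rim side [357.6 240.5] base [356.2 258.3] rim top [367.1 270. ]
-60 rim side [353.1 239.9] base [351.7 257.8] rim top [366.8 266.1]
```

The jar is upright at about x -71: its side columns 347–365 centre at 356.3, 8 px from where it was placed. By scale the knuckles stand 75 mm from the tool axis, so a knuckle hit the chute. For the last 10 mm I'll push with shut fingers and the closing axis along y, at the tool pose already proven free (D x ≈ -95, z 50).

```bash
python3 -m jog '[{"dx":0,"dy":0,"dz":-2.9,"turn":-10},{"dx":0,"dy":0,"dz":0,"turn":-10},{"dx":0,"dy":0,"dz":0,"turn":-10},{"dx":0,"dy":0,"dz":0,"turn":-10},{"dx":0,"dy":0,"dz":0,"turn":-10},{"dx":0,"dy":0,"dz":0,"turn":-10},{"dx":0,"dy":0,"dz":0,"turn":-10},{"dx":0,"dy":0,"dz":0,"turn":-10},{"dx":0,"dy":0,"dz":0,"turn":-10},{"dx":0,"dy":0,"dz":0,"turn":0}]' 1 20
python3 - <<'E'
from h import *
p=status.get_state()["ee_pos"]; print(inD(p),to([*D(-120,1),50]))
from h import *
# lateral offset of jar by top view: rim edges vs plate
E
```

```text
clock: 21.88
ee_pos: [338.9, -95.0, 49.8]
eef_rot: [-3.141, 0.0, -3.085]
contact_force: [-0.6, -0.1, 0.2]
gripper_width: 0.1
grasp_force: 0.0
[-2.41479145e+02 -6.41989809e-02] [-12.15   0.11  -0.02]
```

```bash
python3 -m jog '[{"dx":-4,"dy":0.3,"dz":0,"turn":0},{"dx":-5,"dy":0,"dz":0,"turn":0},{"dx":-3,"dy":0,"dz":0,"turn":0},{"dx":-0.6,"dy":0,"dz":0,"turn":0},{"dx":-0.2,"dy":0,"dz":0,"turn":0},{"dx":-0.2,"dy":-0.05,"dz":0,"turn":0},{"dx":-0.2,"dy":-0.05,"dz":0,"turn":0},{"dx":0,"dy":0,"dz":0,"turn":0}]'|grep -E "clock|ee_pos|contact"
cat > js.py <<'E'
from h import *
c=np.mean([cams.read_camera("side").astype(float) for _ in range(2)],0); c0=cv2.imread("pics/side0.png").astype(float)
d=cv2.GaussianBlur(np.abs(c-c0).max(2),(3,3),0); m=d>14
print(inD(status.get_state()["ee_pos"]))
for r in range(233,271,2): print(r,"".join(".#"[int(v)] for v in m[r,330:385]))
E
python3 js.py
```

```text
clock: 22.88
ee_pos: [469.8, -85.6, 49.9]
contact_force: [-0.4, 0.1, -0.0]
[-110.2824088    2.0267042]
233 ......................................#################
235 ......................................################.
237 ....................####...#####......################.
239 .................##################...###############..
241 ................###################....##############..
243 ................###################.....############...
245 ......................##############....############...
247 ..................##########...#####....############...
249 ..................##################....###########....
251 ..................##################....###########....
253 ..................#######.#########........#######.....
255 .................##################........############
257 .................########.#########.......#############
259 .................##########..######.......#############
261 .................###################.....##############
263 ...................####################################
265 ............................###########################
267 ..........................#############################
269 ................................#######################
```

```bash
python3 -m jog '[{"dx":-0.2,"dy":-0.02,"dz":0,"turn":0},{"dx":-0.2,"dy":-0.02,"dz":0,"turn":0},{"dx":-0.2,"dy":-0.02,"dz":0,"turn":0},{"dx":-0.2,"dy":-0.03,"dz":0,"turn":0},{"dx":-0.2,"dy":-0.03,"dz":0,"turn":0},{"dx":-0.2,"dy":-0.03,"dz":0,"turn":0},{"dx":-0.2,"dy":-0.03,"dz":0,"turn":0},{"dx":0,"dy":0,"dz":0,"turn":0}]'|grep -E "clock|ee_pos|contact"
python3 js.py
python3 -m jog '[{"dx":-0.1,"dy":0,"dz":0,"turn":0},{"dx":-0.1,"dy":0,"dz":0,"turn":0},{"dx":0,"dy":0,"dz":0,"turn":0}]'|grep -E "clock|ee_pos|contact"
```

```text
clock: 23.98
ee_pos: [484.0, -86.4, 49.8]
contact_force: [-2.8, 1.0, 1.2]
[-96.0695049    0.25908538]
233 ...............................#################.......
235 ................................###############........
237 ....................####...####################........
239 ...............###############################.........
241 ..............################################.........
243 ..............###############################..........
245 .................###..#######################..........
247 ................#############################..........
249 ................#############################..........
251 ................##################..#######............
253 ................##################...############......
255 ................#################...##############.....
257 ...............##########.#######..###############.....
259 ...............############..####################......
261 ................##################################.....
263 ..................#################################....
265 ............................###########################
267 .........................##############################
269 .........................##############################
clock: 24.45
ee_pos: [486.2, -86.3, 49.8]
contact_force: [-2.2, -0.8, 1.8]
```

```bash
python3 -m jog '[{"dx":-0.1,"dy":-0.02,"dz":0,"turn":0},{"dx":-0.1,"dy":-0.02,"dz":0,"turn":0},{"dx":0,"dy":0,"dz":0,"turn":0}]'|grep -E "clock|ee_pos|contact"
python3 -m jog '[{"dx":-0.1,"dy":-0.02,"dz":0,"turn":0},{"dx":-0.1,"dy":0,"dz":0,"turn":0},{"dx":0,"dy":0,"dz":0,"turn":0}]'|grep -E "clock|ee_pos|contact"
python3 js.py
```

```text
clock: 24.82
ee_pos: [488.3, -86.6, 49.8]
contact_force: [-2.2, -0.1, 1.1]
clock: 25.2
ee_pos: [490.3, -86.7, 49.8]
contact_force: [-1.8, -0.4, 0.6]
[-89.89718832  -0.37162925]
233 ............................#################..........
235 .............................###############...........
237 ....................####...#################...........
239 ............################################...........
241 ...........################################............
243 ...........###############################.............
245 ...............######.....################.............
247 ..............###########################..............
249 ..............############.##############..............
251 .............##################...########.............
253 .............############.#####...############.........
255 .............##################..##############........
257 .............##################..##############........
259 ............###############.###################........
261 .............##################################........
263 ................##########..######################.....
265 ............................########################...
267 .......................################################
269 ......................#################################
```

```bash
python3 -m jog '[{"dx":-0.1,"dy":0,"dz":0,"turn":0},{"dx":0,"dy":0,"dz":0,"turn":0}]'|grep -E "clock|ee_pos|contact"
python3 -m jog '[{"dx":-0.1,"dy":0,"dz":0,"turn":0},{"dx":0,"dy":0,"dz":0,"turn":0}]'|grep -E "clock|ee_pos|contact"
```

```text
clock: 25.55
ee_pos: [491.1, -86.6, 49.8]
contact_force: [-2.6, -0.3, 2.3]
clock: 25.8
ee_pos: [491.4, -86.6, 49.7]
contact_force: [-6.2, -1.0, 3.9]
```

```bash
python3 -m jog '[{"dx":0.5,"dy":0,"dz":0,"turn":0},{"dx":3,"dy":0,"dz":0,"turn":0},{"dx":5,"dy":0,"dz":0,"turn":0},{"dx":6,"dy":0,"dz":-2,"turn":0},{"dx":0,"dy":0,"dz":-4,"turn":0},{"dx":0,"dy":0,"dz":0,"turn":0}]'|grep -E "clock|ee_pos|contact"
python3 jd.py
python3 - <<'E'
from h import *
a=np.mean([cams.read_camera("top").astype(float) for _ in range(4)],0).mean(2); a0=cv2.imread("pics/top0.png").astype(float).mean(2)
for v in range(262,278,2): print(v,a[v,350:384].round().astype(int),"L",a[v,335:341].round().astype(int),"R",a[v,389:397].round().astype(int))
E
```

```text
clock: 26.55
ee_pos: [349.8, -95.8, 111.8]
contact_force: [0.9, -0.7, 1.0]
side bbox u 340 360 v 237 265 area 444
195 ............................................................
197 ............................................................
199 ............................................................
201 ............................................................
203 ............................................................
205 ............................................................
207 ............................................................
209 ............................................................
211 ............................................................
213 ............................................................
215 ............................................................
217 ............................................................
219 ............................................................
221 ............................................................
223 ............................................................
225 .......
[... 4072 characters left out ...]
 100 104 103 103 100] L [74 73 61 46 42 43] R [108 104 104 144 146 143 144 149]
272 [ 99 106 108  64  46  42  45  46  40  35  47  56  60  66  68  57  53  60
 119 124 106 108 108 109 108 106 104 106 109 108 107 110 109 111] L [143 145 140 104  96 100] R [107 105 104 115 142 145 144 145]
274 [106 107 106 104  64  45  46  43  45  44  41  41  41  56  69  95 110 109
 107 107 107 107 108 106 105 105 106 106 107 106 108 108 104 107] L [151 153 155 100  99 104] R [105 107 112 118 147 148 145 144]
276 [104 106 105 104 108 106 109  99  98 100 100 101  98  99 105 107 106 107
 107 107 106 108 106 109 107 107 106 106 107 106 107 107 107 106] L [151 152 147  88  98 104] R [106 106 110 101 140 147 144 146]
```

The side view puts the jar at x ≈ -59.5, upright. Lateral position next: I print the front arc of the jar in the top view against the start picture.

```bash
python3 - <<'E'
from h import *
a=np.mean([cams.read_camera("top").astype(float) for _ in range(6)],0).mean(2); a0=cv2.imread("pics/top0.png").astype(float).mean(2)
d=(a-a0)
print("     ",np.arange(352,380))
for v in range(260,279): print(v,d[v,352:380].round().astype(int))
E
```

```text
[352 353 354 355 356 357 358 359 360 361 362 363 364 365 366 367 368 369
 370 371 372 373 374 375 376 377 378 379]
260 [ 7 10  9 10  5  6  5  7 10  6  5  7  8  7  5  6 10  8  9 11 10 10  9  7
  9 12 12  8]
261 [ 7  6  5  6  8  5  7 14 13 11  6  8  8  7  9 11  6  7  6  5  6  7  7  8
  7  7 10  6]
262 [ 6  8 10  8  8  3  9 12 15  6  6 12  6  6 12 10 13  9  6  5  7  4  6  3
  8  9  9  6]
263 [ 3  5 10  8  5  8  8 18 12  8  9  8  8  9  9 13 11 15  3  5  5  4  7 10
  8  8  6  7]
264 [ 6  5  5  6 -1  7  8 15  8 10  4  7  5  6  9 12 11 10  4  6  5  3  8  6
  8  3  6  7]
265 [ 7  9  3  4  8  9  5 10  8 11  6  6  6  4  1  8  4  8  3  1  8  4  4 -1
  3  4  5  1]
266 [ 5  9 10  4  0 14 12 15 12  7  6  1  1  5  5  7  2  1  6  7  9  2  3  4
  6  3  6 -2]
267 [  1   5   1  -8 -13   5  18  22  12  16   1   3   5   7   4   2   4   0
   8   2   6   6  10   3   8   1   1   0]
268 [-2  4  2  9 -6  8 23  4 13  9  3  7  6  6  6  9  5  7  1 -1  4  2  6 -1
 -3  0  6 11]
269 [ 4  1  5  0 -4 -5 20 21 22 18  6  4  5  8  6  7  4  3  7  6  9  3  6  7
  4  0  8  2]
270 [  1   5   1  -1   1 -11  -2  16  22  15  1
[... 182 characters left out ...]
  8   5]
272 [  9   3   1   5   2   3   0  -2   1  13  20  13  17  17 -34 -39  18  21
  10   8   7   8   8   7   7   5   4   8]
273 [ 4  4  6  3  8  7  4  6  2  2 14 46 67 71 30 12 16 17  9  5  6  5  8  6
  4  7  4  1]
274 [  1   7   6   2   0   0  -4  -2  -8 -12 -46 -41 -23   3  12   9   3  11
   5  10  10   7   8   2   5   6   5   5]
275 [  7   7   4   5   0 -31 -46 -46 -45 -47 -52 -56 -15   1   1   7   7   4
   0   7  10   3   5   8   2   8   7   6]
276 [ 9  4  4  7  8  2  0 -7 -3 -7 -8  1  6  6  9  2  7  6  6  5  8  6  5  3
  6 10  8  5]
277 [ 3  7  6  4  7  7  7  6  8  9 10  7  6  6  8 10  3 10  6  6  8  5  9  4
  6  8  6  5]
278 [7 2 6 4 5 6 5 8 4 6 5 7 5 6 8 6 4 6 4 6 8 1 5 7 9 6 6 4]
```

The arc gives the jar centre at u≈365.0, against u≈364.6 for the seat at its own height. So the jar is 4 ± 1.5 mm to the left (+y), which is near the limit. I press lightly with the shut fingers and drag right; the jar should roll along the stop by about half the drag.

```bash
python3 - <<'E'
from h import *
print(inD(status.get_state()["ee_pos"]),to([*D(-97,4),50]))
E
```

```text
[-232.37977675   -0.35956744] [-13.54   0.43   5.95]
```

```bash
python3 -m jog '[{"dx":-2,"dy":0.4,"dz":5.95,"turn":0},{"dx":-5,"dy":0,"dz":0,"turn":0},{"dx":-5,"dy":0,"dz":0,"turn":0},{"dx":-1.5,"dy":0,"dz":0,"turn":0},{"dx":-0.4,"dy":0,"dz":0,"turn":0},{"dx":-0.3,"dy":0,"dz":0,"turn":0},{"dx":-0.1,"dy":0,"dz":0,"turn":0},{"dx":0,"dy":0,"dz":0,"turn":0}]'|grep -E "clock|ee_pos|contact"
python3 -m jog '[{"dx":-0.1,"dy":0,"dz":0,"turn":0},{"dx":0,"dy":0,"dz":0,"turn":0}]'|grep -E "clock|ee_pos|contact"
```

```text
clock: 28.35
ee_pos: [490.0, -82.7, 50.6]
contact_force: [-0.2, 0.2, -0.2]
clock: 28.6
ee_pos: [490.9, -82.6, 50.4]
contact_force: [-3.3, -1.3, 2.8]
```

```bash
python3 -m jog '[{"dx":-0.1,"dy":-0.1,"dz":0,"turn":0},{"dx":0,"dy":-0.2,"dz":0,"turn":0},{"dx":0,"dy":-0.2,"dz":0,"turn":0},{"dx":0,"dy":-0.2,"dz":0,"turn":0},{"dx":0,"dy":-0.1,"dz":0,"turn":0},{"dx":0,"dy":0,"dz":0,"turn":0}]'|grep -E "clock|ee_pos|contact"
python3 -m jog '[{"dx":0.5,"dy":0,"dz":0,"turn":0},{"dx":3,"dy":0,"dz":0,"turn":0},{"dx":5,"dy":0,"dz":0,"turn":0},{"dx":6,"dy":0,"dz":-2,"turn":0},{"dx":0,"dy":0,"dz":-4,"turn":0},{"dx":0,"dy":0,"dz":0,"turn":0}]'|grep -E "clock"
cat > arc.py <<'E'
from h import *
a=np.mean([cams.read_camera("top").astype(float) for _ in range(6)],0).mean(2); a0=cv2.imread("pics/top0.png").astype(float).mean(2)
d=(a-a0)
print("     ",np.arange(352,380))
for v in range(266,277): print(v,d[v,352:380].round().astype(int))
E
python3 arc.py
```

```text
clock: 29.35
ee_pos: [492.8, -90.5, 50.4]
contact_force: [-4.3, 0.9, 2.6]
clock: 30.1
      [352 353 354 355 356 357 358 359 360 361 362 363 364 365 366 367 368 369
 370 371 372 373 374 375 376 377 378 379]
266 [ 4  9  8  5  7  1 -3 12 10  8  7  2  3  4  4  8  4  1  7  6  7  2 11  8
  5  2  5  0]
267 [ 2  6  2  0 -4 -5 -6 18 16 19  2  5  4  7  7  1  6  0  7  4  7 10 46 27
 10 -2  3 -2]
268 [-2  1  1 11  6  2 -6 -3 13 15  6  4  4  9  8  7  4  5  0 -1  2  2 28 12
 -1  0  6 13]
269 [ 5  3  5 -2  5  4 -7 -5 19 21 11  2  2  6  5  5  6  4  5  5 10  3 10  8
  2  1  6  2]
270 [  1   4  -2   3   2   1  -4 -10   8  12  15  11  10   4   6   8   3   8
   4   6  11   5   6   2   1   5   9   3]
271 [  6   3   2   4   5   2  -6   4  -4   8  11  10  13  14 -10  24 -18 -41
 -35  26  19   6   5  12   4  11   7   5]
272 [  9   3   1   6   2   4   5   6  -4  -5   6   7  20  19 -33 -15  16  27
  22  17  10   8   5   8   9   0   2   8]
273 [  5   6   6   1   6   2   6  10  10   2  -6  -2   9  12 -15 -19  -1  17
  13   8   6   7   7   5   2   8   4   2]
274 [  1   7   5   3  -1   3   5  -1  -4 -11 -46 -54 -50 -38  -3   3   0  10
   6  10  10   9   6   3   6   8   6   6]
275 [  5   8   7   6   3   7   3 -32 -48 -45 -51 -59 -53  -9   4   9   9   6
   0   7   9   4   7   9   2   7   7   6]
276 [ 7  5  6  6  8  9  8 -5 -4 -5 -6  2  0  4 10  2  7  7  7  6  6  5  6  3
  8  9  8  5]
```

The left edge moved from 356.6 to 358.5 px, so the jar shifted about 4.5 mm right and its centre is now within about 2 mm of the seat line. Now the lever: shut fingers, tips at about 155 mm (TCP 180), coming up behind the knob.

```bash
sed -i 's/^O=.*;/O=np.array([580.,-82.2]);/' h.py; python3 - <<'E'
from h import *
print(inD(status.get_state()["ee_pos"]),to([*D(-50,-113),180]), D(-12,-114.4))
E
```

```text
[-231.90416545   -3.14378673] [-18.18 -10.99  -7.07] [ 574.53675828 -197.09783719]
```

```bash
python3 -m jog '[{"dx":0,"dy":0,"dz":-5,"turn":0},{"dx":0,"dy":-2,"dz":-2.1,"turn":0},{"dx":-3,"dy":-4.5,"dz":0,"turn":0},{"dx":-4,"dy":-4.5,"dz":0,"turn":0},{"dx":-5,"dy":0,"dz":0,"turn":0},{"dx":-4,"dy":0,"dz":0,"turn":0},{"dx":-2.2,"dy":0,"dz":0,"turn":0},{"dx":0,"dy":0,"dz":0,"turn":0}]'|grep -E "clock|ee_pos|contact"
python3 - <<'E'
from h import *
print(inD(status.get_state()["ee_pos"]))
c=cams.read_camera("side").max(2)
for r in range(150,190,2): print(r,"".join("#" if v<45 else "." for v in c[r,315:400]))
E
```

```text
clock: 31.4
ee_pos: [537.7, -197.8, 179.7]
contact_force: [-0.1, -0.3, -0.4]
[ -48.85831706 -112.95880906]
150 .....................................############....................................
152 .....................................############....................................
154 ......................................###########....................................
156 ......................................##########.....................................
158 .........................###............#######......................................
160 .......................######............#####.......................................
162 ......................#######...........######.......................................
164 ......................######............#####........................................
166 ......................######............#####........................................
168 ......................######............#####........................................
170 ......................######.........................................................
172 .....................#######.........................................................
174 ......................######.........................................................
176 .......................#####.........................................................
178 .....................................................................................
180 .....................................................................................
182 .....................................................................................
184 .....................................................................................
186 .....................................................................................
188 .....................................................................................
```

The finger (u 355–360, tip at row 168) is behind the knob (u 337–342, rows 158–177), with a gap of about 25 mm and a tip height of about 170. I lower by 10 mm and advance to contact.

```bash
python3 -m jog '[{"dx":-0.8,"dy":0,"dz":1,"turn":0},{"dx":-0.6,"dy":0,"dz":0,"turn":0},{"dx":-0.3,"dy":0,"dz":0,"turn":0},{"dx":0,"dy":0,"dz":0,"turn":0}]'|grep -E "clock|ee_pos|contact"
python3 -m jog '[{"dx":-0.2,"dy":0,"dz":0,"turn":0},{"dx":-0.2,"dy":0,"dz":0,"turn":0},{"dx":0,"dy":0,"dz":0,"turn":0}]'|grep -E "clock|ee_pos|contact"
python3 - <<'E'
from h import *
print(inD(status.get_state()["ee_pos"]))
c=cams.read_camera("side").max(2)
for r in range(154,182,2): print(r,"".join("#" if v<45 else "." for v in c[r,325:380]))
E
```

```text
clock: 31.95
ee_pos: [554.0, -197.3, 171.4]
contact_force: [0.2, 0.9, 0.2]
clock: 32.33
ee_pos: [557.7, -197.1, 171.3]
contact_force: [-1.7, -0.8, 2.2]
[ -28.84428171 -113.48806988]
154 ..................############.........................
156 ..................###########..........................
158 ..............###############..........................
160 .............###############...........................
162 ............#######..######............................
164 ............#######..######............................
166 ............#######..######............................
168 ............######...#####.............................
170 ............######...#####.............................
172 ...........#######......##.............................
174 ............######.....................................
176 .............#####.....................................
178 .......................................................
180 .......................................................
```

The finger's wider part just meets the top of the knob (rows 158–161). I back off, lower 8 mm for more overlap, then make the first stroke along the arc.

```bash
python3 -m jog '[{"dx":0.6,"dy":0,"dz":0,"turn":0},{"dx":0,"dy":0,"dz":0.8,"turn":0},{"dx":-0.4,"dy":0,"dz":0,"turn":0},{"dx":0,"dy":0,"dz":0,"turn":0}]'|grep -E "clock|ee_pos|contact"
python3 -m jog '[{"dx":-0.5,"dy":0,"dz":0,"turn":0},{"dx":-0.6,"dy":0,"dz":0,"turn":0},{"dx":-0.7,"dy":0,"dz":0,"turn":0},{"dx":-0.8,"dy":0.05,"dz":0,"turn":0},{"dx":-0.8,"dy":0.1,"dz":0,"turn":0},{"dx":-0.8,"dy":0.2,"dz":0,"turn":0},{"dx":-0.8,"dy":0.25,"dz":0,"turn":0},{"dx":-0.7,"dy":0.25,"dz":0,"turn":0},{"dx":-0.7,"dy":0.35,"dz":0,"turn":0},{"dx":-0.6,"dy":0.35,"dz":0,"turn":0},{"dx":0,"dy":0,"dz":0,"turn":0}]'|grep -E "clock|ee_pos|contact"
python3 - <<'E'
from h import *
print(inD(status.get_state()["ee_pos"]))
for n,(x,y,w,h) in(("top",(385,190,50,70)),("side",(290,140,80,50))):
    c=cams.read_camera(n).max(2)
    for r in range(y,y+h,2): print(r,"".join("#" if v<45 else "." for v in c[r,x:x+w]))
E
```

```text
clock: 32.88
ee_pos: [556.1, -197.1, 163.0]
contact_force: [-1.2, -1.4, -1.1]
clock: 34.25
ee_pos: [625.3, -176.9, 163.1]
contact_force: [-3.5, -0.0, 1.1]
[ 39.79062059 -97.15180576]
190 ....................................##############
192 .................................#################
194 ...............................###################
196 .............................####################.
198 ............................####.###############..
200 ...........................####################...
202 ........................#.####################....
204 ......................###.###################.....
206 .....................####.##################......
208 ....................#####.#################.......
210 ....................#####.################........
212 ................#########.###############.........
214 .....#####################..############..........
216 .....######################..##########...........
218 .....#######################..########..#.........
220 ......######.################.##########..........
222 .....########.###################
[... 2432 characters left out ...]
....................
174 ................######..........................................................
176 .................#####..........................................................
178 ................................................................................
180 ................................................................................
182 ................................................................................
184 ................................................................................
186 ................................................................................
188 ................................................................................
```

```bash
python3 -m jog '[{"dx":-0.3,"dy":0.15,"dz":0,"turn":0},{"dx":-0.2,"dy":0.1,"dz":0,"turn":0},{"dx":0,"dy":0,"dz":0,"turn":0}]'|grep -E "clock|ee_pos|contact"
python3 -m jog '[{"dx":-0.2,"dy":0.1,"dz":0,"turn":0},{"dx":0,"dy":0,"dz":0,"turn":0}]'|grep -E "clock|ee_pos|contact"
python3 -m jog '[{"dx":-0.1,"dy":0.05,"dz":0,"turn":0},{"dx":0,"dy":0,"dz":0,"turn":0}]'|grep -E "clock|ee_pos|contact"
```

```text
clock: 34.72
ee_pos: [629.6, -174.8, 163.1]
contact_force: [-4.2, -0.1, -0.9]
clock: 34.98
ee_pos: [631.6, -173.7, 163.1]
contact_force: [-4.8, 0.2, -0.1]
clock: 35.22
ee_pos: [632.1, -173.4, 163.1]
contact_force: [-7.1, -1.7, 0.8]
```

```bash
python3 -m jog '[{"dx":-0.1,"dy":0,"dz":0,"turn":0},{"dx":0,"dy":0,"dz":0,"turn":0}]'|grep -E "clock|ee_pos|contact"
python3 -m jog '[{"dx":-0.1,"dy":0,"dz":0,"turn":0},{"dx":0,"dy":0,"dz":0,"turn":0}]'|grep -E "clock|ee_pos|contact"
```

```text
clock: 35.48
ee_pos: [632.3, -173.3, 163.0]
contact_force: [-9.6, -1.4, 1.9]
clock: 35.72
ee_pos: [632.5, -173.2, 163.0]
contact_force: [-13.2, -1.4, 4.4]
```

Firmly at the stop (13 N, no further travel). Back out, past the rest position.

```bash
python3 -m jog '[{"dx":0.8,"dy":-0.4,"dz":0,"turn":0},{"dx":0.8,"dy":-0.4,"dz":0,"turn":0},{"dx":0.8,"dy":-0.35,"dz":0,"turn":0},{"dx":1,"dy":-0.3,"dz":0,"turn":0},{"dx":1,"dy":-0.25,"dz":0,"turn":0},{"dx":1,"dy":-0.15,"dz":0,"turn":0},{"dx":1,"dy":-0.1,"dz":0,"turn":0},{"dx":1,"dy":0,"dz":0,"turn":0},{"dx":1.2,"dy":0,"dz":0,"turn":0},{"dx":0,"dy":0,"dz":0,"turn":0},{"dx":0,"dy":0,"dz":0,"turn":0}]'|grep -E "clock|ee_pos|contact"
cat > kn.py <<'E'
from h import *
print(inD(status.get_state()["ee_pos"]))
c0=cv2.imread("pics/side0.png"); c=cams.read_camera("side")
for im in(c0,c):
    m=(im[164:182,325:346].max(2)<45); r,k=np.nonzero(m); print("knob px",m.sum(),k.mean()+325,r.mean()+164)
a=np.mean([cams.read_camera("top").astype(float) for _ in range(3)],0); a0=cv2.imread("pics/top0.png").astype(float)
cv2.imwrite("pics/t_now.png",a.astype(np.uint8))
d=cv2.GaussianBlur(np.abs(a-a0).max(2),(3,3),0)[205:285,335:400]>20
for r in range(0,80,2): print(r+205,"".join(".#"[int(v)] for v in d[r]))
E
python3 kn.py; python3 js.py
```

```text
clock: 37.1
ee_pos: [550.3, -197.6, 163.5]
contact_force: [-0.6, 0.5, 0.0]
[ -36.25076807 -113.49096549]
knob px 78 339.47435897435895 169.92307692307693
knob px 78 339.47435897435895 169.92307692307693
205 #################################################################
207 #################################################################
209 #################################################################
211 #################################################################
213 #################################################################
215 #################################################################
217 #################################################################
219 ..###############################################################
221 ...##############################################################
223 ...########################.#####################################
225 ...##############################################################
227 ...##############################################################
229 ...#############################################.####
[... 2372 characters left out ...]
###########.########################....
249 ..............############.###########################.
251 .............##########################################
253 .............##########################################
255 .............###########.##############################
257 .............##########################################
259 .............#############..###########################
261 ..............############..###########################
263 ............................###########################
265 ............................###########################
267 ......................#################################
269 ......................#################################
```

The knob is back at exactly its start pixels (339.5,169.9), and the jar's mask left edge is unchanged. Second stroke on the same path.

```bash
python3 -m jog '[{"dx":-0.8,"dy":0,"dz":0,"turn":0},{"dx":-0.6,"dy":0,"dz":0,"turn":0},{"dx":-0.7,"dy":0,"dz":0,"turn":0},{"dx":-0.8,"dy":0.05,"dz":0,"turn":0},{"dx":-0.8,"dy":0.1,"dz":0,"turn":0},{"dx":-0.8,"dy":0.2,"dz":0,"turn":0},{"dx":-0.8,"dy":0.25,"dz":0,"turn":0},{"dx":-0.8,"dy":0.25,"dz":0,"turn":0},{"dx":-0.8,"dy":0.3,"dz":0,"turn":0},{"dx":-0.7,"dy":0.3,"dz":0,"turn":0},{"dx":-0.6,"dy":0.3,"dz":0,"turn":0},{"dx":-0.2,"dy":0.1,"dz":0,"turn":0}]'|grep -E "clock|ee_pos|contact"
python3 -m jog '[{"dx":-0.1,"dy":0.1,"dz":0,"turn":0},{"dx":-0.1,"dy":0,"dz":0,"turn":0},{"dx":0,"dy":0,"dz":0,"turn":0},{"dx":0,"dy":0,"dz":0,"turn":0}]'|grep -E "clock|ee_pos|contact"
```

```text
clock: 38.9
ee_pos: [632.2, -173.6, 162.9]
contact_force: [-10.1, -2.9, 2.7]
clock: 39.4
ee_pos: [632.3, -172.7, 162.8]
contact_force: [-12.1, -0.9, 3.6]
```

Stop reached again (632.3, 12 N). Return, then check the knob and jar.

```bash
python3 -m jog '[{"dx":0.8,"dy":-0.4,"dz":0,"turn":0},{"dx":0.8,"dy":-0.4,"dz":0,"turn":0},{"dx":0.8,"dy":-0.35,"dz":0,"turn":0},{"dx":1,"dy":-0.3,"dz":0,"turn":0},{"dx":1,"dy":-0.25,"dz":0,"turn":0},{"dx":1,"dy":-0.15,"dz":0,"turn":0},{"dx":1,"dy":-0.1,"dz":0,"turn":0},{"dx":1,"dy":0,"dz":0,"turn":0},{"dx":1.2,"dy":0,"dz":0,"turn":0},{"dx":0,"dy":0,"dz":0,"turn":0},{"dx":0,"dy":0,"dz":0,"turn":0}]'|grep -E "clock|ee_pos|contact"
python3 kn.py|head -3; python3 js.py|sed -n 3,8p
```

```text
clock: 40.78
ee_pos: [550.2, -197.6, 163.5]
contact_force: [-0.1, -0.4, 0.6]
[ -36.29454793 -113.50471003]
knob px 78 339.47435897435895 169.92307692307693
knob px 77 339.5194805194805 169.8961038961039
235 ...........................######......................
237 ....................#####.##########...................
239 ..........#############################................
241 .........################################..............
243 ..........##################################...........
245 ...............#####.....#####################.........
```

```bash
python3 -m jog '[{"dx":-0.8,"dy":0,"dz":0,"turn":0},{"dx":-0.6,"dy":0,"dz":0,"turn":0},{"dx":-0.7,"dy":0,"dz":0,"turn":0},{"dx":-0.8,"dy":0.05,"dz":0,"turn":0},{"dx":-0.8,"dy":0.1,"dz":0,"turn":0},{"dx":-0.8,"dy":0.2,"dz":0,"turn":0},{"dx":-0.8,"dy":0.25,"dz":0,"turn":0},{"dx":-0.8,"dy":0.25,"dz":0,"turn":0},{"dx":-0.8,"dy":0.3,"dz":0,"turn":0},{"dx":-0.7,"dy":0.3,"dz":0,"turn":0},{"dx":-0.6,"dy":0.3,"dz":0,"turn":0},{"dx":-0.2,"dy":0.1,"dz":0,"turn":0}]'|grep -E "clock|ee_pos|contact"
python3 -m jog '[{"dx":-0.1,"dy":0.1,"dz":0,"turn":0},{"dx":-0.1,"dy":0,"dz":0,"turn":0},{"dx":0,"dy":0,"dz":0,"turn":0},{"dx":0,"dy":0,"dz":0,"turn":0}]'|grep -E "clock|ee_pos|contact"
```

```text
clock: 42.58
ee_pos: [632.2, -173.6, 162.9]
contact_force: [-9.6, -2.8, 2.8]
clock: 43.08
ee_pos: [632.3, -172.6, 162.8]
contact_force: [-14.3, 0.2, 4.0]
```

```bash
python3 -m jog '[{"dx":0.8,"dy":-0.4,"dz":0,"turn":0},{"dx":0.8,"dy":-0.4,"dz":0,"turn":0},{"dx":0.8,"dy":-0.35,"dz":0,"turn":0},{"dx":1,"dy":-0.3,"dz":0,"turn":0},{"dx":1,"dy":-0.25,"dz":0,"turn":0},{"dx":1,"dy":-0.15,"dz":0,"turn":0},{"dx":1,"dy":-0.1,"dz":0,"turn":0},{"dx":1,"dy":0,"dz":0,"turn":0},{"dx":1.2,"dy":0,"dz":0,"turn":0},{"dx":2,"dy":0,"dz":0,"turn":0},{"dx":3,"dy":0,"dz":0,"turn":0},{"dx":0,"dy":0,"dz":-2,"turn":0}]'|grep -E "clock|ee_pos|contact"
python3 -m jog '[{"dx":0,"dy":-4,"dz":0,"turn":0},{"dx":2,"dy":-4,"dz":0,"turn":0},{"dx":4,"dy":-2,"dz":0,"turn":0},{"dx":4,"dy":0,"dz":0,"turn":0},{"dx":0,"dy":0,"dz":0,"turn":0},{"dx":0,"dy":0,"dz":0,"turn":0}]'|grep -E "clock|ee_pos|contact"
python3 kn.py|head -3; python3 js.py|sed -n 3,18p; python3 arc.py
```

```text
clock: 44.58
ee_pos: [497.0, -199.6, 182.4]
contact_force: [-0.1, 0.5, 0.9]
clock: 45.32
ee_pos: [406.2, -306.2, 183.6]
contact_force: [0.9, 0.3, 0.1]
[-186.30226987 -213.7069536 ]
knob px 78 339.47435897435895 169.92307692307693
knob px 78 339.47435897435895 169.92307692307693
235 .......................................................
237 ....................#####..###.........................
239 ...........####################........................
241 ..........#####################........................
243 ..........#####################........................
245 ...............#####.....######........................
247 ..............############.####........................
249 ..............############.####........................
251 .............##################........................
253 .............#################.........................
255 .............###########.#####.........................
257 .............#################.........................
259 .............#############..###........................
261 ..............############..###......
[... 728 characters left out ...]
5   8  10   6]
271 [  7   5   4   4   5   4  -6   4  -2   9  11  12  13  11 -14  27 -15 -42
 -37  28  20   7   8  12   6  13   9   7]
272 [ 11   5   2   8  -1   7   7   6  -1  -3   8   9  19  19 -30 -17  17  30
  25  20  13   7   8  10  10   5   6  10]
273 [  6   6   6   3   6   5   7  10  10   2  -5  -4   7  14 -16 -16   1  20
  14   9   7   8  11   9   4   7   8   5]
274 [  4   9   7   3   2   2   3  -1  -4  -7 -46 -55 -48 -36   0   4   2  10
   7  11  11  11   9   4   8  10   8   8]
275 [  6   8   8   8   6   7   6 -32 -46 -45 -51 -58 -53  -8   5  11  10   9
   2   8  11   3   7  10   3  10   9   9]
276 [11  9  6  9 11 11 12 -3 -1 -5 -5  4  1  6 10  4  8  8  9  7  8  8  7  6
  9 11 11  7]
```

The jar has not moved, the lever is at rest after three full strokes, no spilled ball shows, and the robot is clear of everything. Handing in.

```bash
python3 -c "
from bench import ticket
print(ticket.job_done())"
```

```text
the job is handed in; nothing more can be done
None
```

The job is handed in at about 46 s of the 72 s: the jar stands against its stop under the spout, the lever went through three full strokes and is back at rest, and the arm is clear; I inferred the three balls from the strokes and saw no spill, but could not see into the jar.

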